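# Cure the dental models on the light-curing stage

## Task

Fit the carrier plate into the curing stage's bay, its far edge tucked under the retaining lip and the edge with the grip fin lowered so that it lies flat on the bay's floor. Then stand every dental model that is in the case pan level on the carrier's narrow raised rib and, with all of them standing there, press the large square start key until it is felt to give and hold it for half a second, without forcing it and without pressing the small round keys. Then put all the models back in the case pan, upright on its floor, leave the carrier seated in the stage, and leave the other things on the bench where they are.

Things in the scene. Friction and masses are not known exactly. Their poses are not given: they have to be found in the camera images.
- stage: light-curing stage, a fixed low white housing 250 (own x) x 256 (own y) x 50 tall. Origin under its centre, own x points away from the robot (towards the lip), z up. Its rear part has a shallow rectangular bay, 134 (x) x 226 (y), open at the top; its front part (own x from -125 to -25) is a flat apron with the keypad, its top 50 above the table
- bay_centre (a point): centre of the bay's floor, 42 above the table, axes as the stage. The bay reaches 67 in x and 113 in y either way from here; sides and front sill stand 8 above the floor. At the far (+x) end a steel retaining lip overhangs the last 9 of the bay: its underside is 11, its top 17 above the bay floor, so a 134-long bay has only 125 open from above
- lip_edge (a point): middle of the lower front edge of the retaining lip, 58 in +x and 11 up from bay_centre
- start_key (a joint): travel of the start key in m: 0 at rest, 0.0009 at its stop (smaller than the reading noise, so the press has to be felt). It begins to give at 2.6 N, counts as pressed from 0.0005 (about 4.1 N) and is at its stop at about 5.3 N; 6 to 10 N is a good press. It springs back
- start_key_top (a point): centre of the top face of the start key: the one large square key, 28 x 28, standing 2 proud of the apron, membrane type, pressed straight down; axes as the stage
- small_key_a: small round key, 16 across, on the apron, 50 from the start key in the stage's -y; not to be pressed. Origin at its base, 2 below its top
- small_key_b: second small round key, 16 across, 45 further in -y; not to be pressed
- carrier: loose aluminium carrier plate, 130 (own x) x 220 (own y) x 6 thick, 300 g, flat underside. Origin at the centre of the underside, z up. It carries a narrow steel rib along y and, near its -x edge, an upright black grip fin. Its +x edge is the one that goes under the lip. Seated, its origin lies at bay_centre (4 of end play, 3 of side play each way) with its axes along the stage's
- fin_mid (a point): point in the grip fin, 30 above the plate's underside (24 above its top face), at own x = -56. The fin is 10 thick (x), 60 long (y) and ends 42 above the underside; pinch it across its thickness
- rib_mid (a point): middle of the rib's top face, 18 above the plate's underside (12 above its top face), at own x = +22. The rib is 16 wide (x) and 214 long (y); axes as the carrier
- tuck_edge (a point): middle of the lower +x edge of the carrier, 65 in +x from its origin; axes as the carrier
- pan_floor (a point): centre of the inner floor of the case pan, 4 above the table; the pan is a fixed shallow grey open tray, inside 250 (own x) x 170 (own y), walls 4 thick and rising 6 above its inner floor
- model1_mid (a point): centre of a loose dental model (one of up to four alike, two or three of which are there; absent ones read None): flat rectangular plaster base 52 (own x) x 34 (own y) x 16 tall with a row of teeth along x on top, 16 wide and up to 24 above the underside; 70 g, centre of mass near the middle of the base. This point is 12 above its flat underside, z up; grip the base across its 34 width
- model2_mid (a point): centre of a loose dental model (one of up to four alike, two or three of which are there; absent ones read None): flat rectangular plaster base 52 (own x) x 34 (own y) x 16 tall with a row of teeth along x on top, 16 wide and up to 24 above the underside; 70 g, centre of mass near the middle of the base. This point is 12 above its flat underside, z up; grip the base across its 34 width
- model3_mid (a point): centre of a loose dental model (one of up to four alike, two or three of which are there; absent ones read None): flat rectangular plaster base 52 (own x) x 34 (own y) x 16 tall with a row of teeth along x on top, 16 wide and up to 24 above the underside; 70 g, centre of mass near the middle of the base. This point is 12 above its flat underside, z up; grip the base across its 34 width
- model4_mid (a point): centre of a loose dental model (one of up to four alike, two or three of which are there; absent ones read None): flat rectangular plaster base 52 (own x) x 34 (own y) x 16 tall with a row of teeth along x on top, 16 wide and up to 24 above the underside; 70 g, centre of mass near the middle of the base. This point is 12 above its flat underside, z up; grip the base across its 34 width
- dropper: small black dropper bottle, 28 across, 70 tall; a bystander, not to be moved; origin under its centre
- tub_a: white round tub, 60 across, 130 tall; a bystander, not to be moved; origin under its centre
- tub_b: white round tub like tub_a; a bystander, not to be moved; origin under its centre
- wax_knife: spatula-like wax knife lying flat, 150 long; a bystander, not to be moved; origin under its middle
- mix_bowl: dark rubber mixing bowl, 90 across, 45 tall; a bystander, not to be moved; origin under its centre
- phone: phone lying flat, 150 x 72 x 9; a bystander, not to be moved; origin under its middle
- jar: small amber jar, 44 across, 45 tall; a bystander, not to be moved; origin under its centre

How it is judged:
By the outcome, as a careful person would: the job done as asked, in the order asked, and still so for the second after the job is handed in, with the robot touching nothing.
Of model1, model2, model3, model4 only 2 to 3 are there at a start; the rules pass over those that are not, and their reading is None.
At some moment in a run one of model1, model2, model3, model4 may be knocked a few centimetres aside while the robot is not near it.
Once in a run the grip may slacken for a moment while it holds something.
It also fails if it takes over 210 s, if anything falls off the work surface, if the arm or the gripper's body presses on something with over 40 N, if the wrist force passes 120 N, or if a joint passes its speed limit or range.

## Robot

A 6-joint arm with a two-finger parallel gripper is mounted at the origin on the work surface. World frame = base frame: x ahead of the robot, y to its left, z up, the work surface at z = 0. Lengths are in m, angles in rad, forces in N, time in s.
With the tool pointing down it reaches from about 0.325 to 0.775 m from the base axis. Payload 5.5 kg.
Tool frame: the origin (TCP) lies at the very end of the fingers, on their centre line; the grasp point (between the pads) lies 19 mm behind it; z points along the fingers, y is the line along which they close (so a half turn about z gives the same grasp; the last joint's range is limited). The gripper opens to 88 mm and grips with 3 to 60 N. Pads are 20 mm wide; open, the fingers measure 115 mm over their backs; the gripper's body (75 mm by 178 mm) begins 61 mm behind the grasp point.
Start: joints at [-1.327, 0.091, 1.231, -0, 1.82, -0.057], TCP at [0.178, -0.573, 0.223] pointing down, gripper open.
Joint ranges: [-2.87, 2.87], [-0.86, 2.18], [0.17, 2.46], [-1.51, 4.65], [0.06, 2.69], [-2.65, 2.65]. Speed limits (rad/s): [2.57, 2.57, 3.01, 3.14, 3.14, 3.14].

## Interface

Orientations are given as a rotation vector (axis times angle).
In Python, from station import robot gives the robot as it stands.
- The arm moves only by the tool move_arm, never from a script. Its argument "increments" is one flat list of numbers, 7 for each row, row after row: the finger opening in m, from 0 to 0.0878, then the shift along the world's x, y, z in m, then the turn, a rotation vector about the world's x, y, z in rad. In form: [fingers, dx, dy, dz, wx, wy, wz, fingers, dx, dy, dz, wx, wy, wz, ...]. A call has exactly 5 rows; each row is the pose to reach, as a shift and turn from the pose commanded when the call began; what a row does not reach only later rows make up. A row lasts 1/12 s, in which the tool goes at most 41.7 mm and 7.16 degrees, less where a joint would pass 70% of its speed; a pose out of reach is approached as far as the arm can. A call with a gripper value outside its range is refused whole. The fingers move at their own pace and stop on an object; "newtons" is the grip in N (left out, the last holds). Time passes only in rows, so rows that repeat a pose let the fingers close, or fill a call up. It gives the time, the measured TCP pose, the force, the opening and the grip force at its end, in the units of the state.
- robot.state(): the state, without advancing time (a new reading comes with each control period).
- robot.read_camera(name): name is "scene" or "side" or "wrist"; returns a dict with "color" (420x560x3 uint8, blue, green, red), "depth" (420x560 float32, m along the optical axis (not along the pixel's ray), 0 where there is no reading), "intrinsics" (3x3 intrinsics, pixels), "pose" (4x4, takes a point from camera to world coordinates). Camera axes: x right, y up, looking along -z (the intrinsics and any distortion apply to the point x, -y, -z); pixel columns grow to the right and rows downward; lengths in m; the calibration is good to about 2 mm. A picture is of the moment at which its call begins.
- robot.job_done(): hands the job in; it is judged then, once.
The state is a dict: "time_s": time; "joint_positions": joint angles; "qd": joint speeds; "joint_torque": joint torques, N m; "ee_pos": TCP position; "tool_rot": TCP orientation; "ft_force": force on the tool from outside, world axes, zero at the start; "wrist_torque": the same for the moment, N m; "gripper_width": opening from 0.0 (shut) to 1.0 (fully open); "grip_force": force on a finger pad.
Only numpy, scipy, OpenCV 4.12 (cv2) and the standard library are available. Lean on these libraries where they do the work, as an engineer would, in place of code of your own. Each camera call takes 0.05 s, during which the arm holds its last target. There are 200 camera calls.

## Working session

There is one attempt and no reset: what is moved stays moved. The work goes in short steps, Python scripts to look and compute and a tool call to move; the robot and the scene stay as the last step left them, time stands still between calls to the robot, and variables do not carry over. Pictures are saved under pics/ and viewed, at most 17 in all, crops included, and the job is handed in when it is done.

Besides the shell and the picture viewer there is one more tool, called after "Request:" by a JSON object that holds its "fn" and its "kwargs", one argument or row to a line. move_arm: Moves the arm, as the interface text tells. Its arguments: {"type":"object","properties":{"increments":{"type":"array","items":{"type":"number"}},"newtons":{"type":"number"}},"required":["increments"]}

```bash
ls; mkdir -p pics; cat > h.py <<'E'
import numpy as np, cv2
from scipy.spatial.transform import Rotation as R
from station import robot
def cam(n):
    c=robot.read_camera(n); return c
def pts(c):
    d=c["depth"]; K=c["intrinsics"]; h,w=d.shape
    u,v=np.meshgrid(np.arange(w),np.arange(h))
    P=np.stack([(u-K[0,2])/K[0,0]*d,-(v-K[1,2])/K[1,1]*d,-d],-1)
    T=c["pose"]; W=P@T[:3,:3].T+T[:3,3]; W[d==0]=np.nan
    return W
E
python3 - <<'E'
from h import *
for n in ("scene","side"):
    c=cam(n); cv2.imwrite(f"pics/{n}0.png",c["color"]); np.savez(f"{n}0.npz",**{k:v for k,v in c.items()})
    print(n,c["intrinsics"].tolist(),c["pose"].round(3).tolist(), (c["depth"]>0).mean(), c.keys())
print(robot.state())
E
```

```text
pics
scene [[460.7152834844236, 0.0, 280.86190287144944], [0.0, 460.7152834844236, 213.15688671859004], [0.0, 0.0, 1.0]] [[0.829, -0.466, 0.309, 0.966], [0.559, 0.693, -0.455, -0.569], [-0.002, 0.55, 0.835, 1.095], [0.0, 0.0, 0.0, 1.0]] 0.995922619047619 dict_keys(['color', 'depth', 'intrinsics', 'pose'])
side [[421.2390628212782, 0.0, 277.3690650997176], [0.0, 421.2390628212782, 210.6758585666515], [0.0, 0.0, 1.0]] [[-0.996, 0.06, -0.072, 0.49], [-0.092, -0.741, 0.665, 0.746], [-0.013, 0.669, 0.743, 0.876], [0.0, 0.0, 0.0, 1.0]] 0.9960586734693877 dict_keys(['color', 'depth', 'intrinsics', 'pose'])
{'time_s': 0.1, 'joint_positions': array([-1.32670094e+00,  9.17734163e-02,  1.23175030e+00, -9.19784511e-06,
        1.81980196e+00, -5.66656600e-02]), 'qd': array([ 0.00082812, -0.00124022, -0.00126185, -0.0007888 ,  0.00195378,
        0.00206955]), 'joint_torque': array([ 2.30717080e-03, -4.47858560e+01, -4.07570243e+01,  7.01423083e-02,
        2.84639635e-02, -1.24095918e-04]), 'ee_pos': array([ 0.17769927, -0.57280501,  0.22163459]), 'tool_rot': array([-3.10443248e+00, -4.70393847e-01,  2.68536900e-04]), 'ft_force': array([ 1.01238132, -0.04045175, -0.31341913]), 'wrist_torque': array([-0.02942144, -0.00834122,  0.06028144]), 'grip_force': 0.0, 'gripper_width': 0.9976590783541623}
```

View pics/scene0.png

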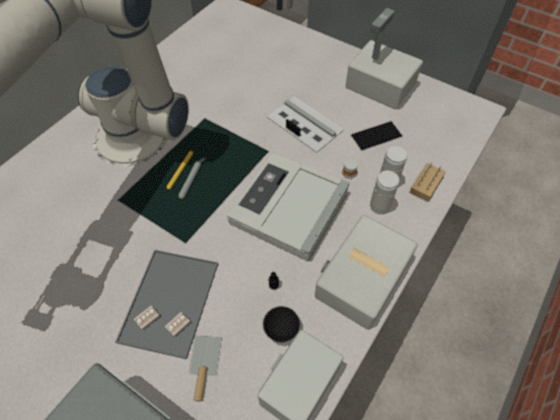

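View pics/side0.png

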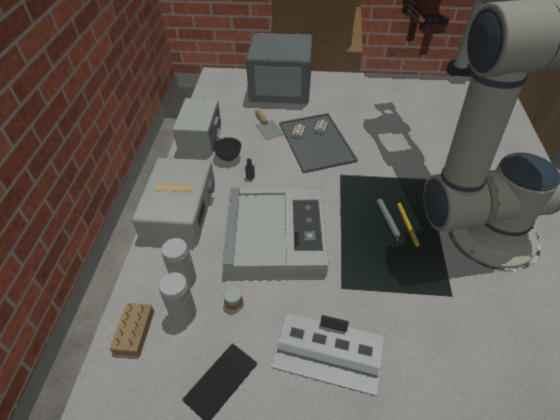

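The scene view shows the stage (≈290,200) with its keypad (263,185), the carrier (305,122), the pan (168,302) with two models at (147,317) and (178,323), and the bystanders. The side view agrees: stage (275,230), carrier (330,345), models (298,130) and (320,127). Next I'll make orthographic maps from depth.

```bash
cat >> h.py <<'E'
def ortho(cs,x0,x1,y0,y1,s):
    W=int((x1-x0)*s);H=int((y1-y0)*s)
    outs=[]
    for c in cs:
        P=pts(c).reshape(-1,3);C=c["color"].reshape(-1,3)
        img=np.zeros((H,W,3),np.uint8);z=np.full((H,W),-1.)
        ok=np.isfinite(P[:,0]);P=P[ok];C=C[ok]
        i=((P[:,0]-x0)*s).astype(int);j=((y1-P[:,1])*s).astype(int)
        m=(i>=0)&(i<W)&(j>=0)&(j<H)&(P[:,2]<.2);i,j,P,C=i[m],j[m],P[m],C[m]
        o=np.argsort(P[:,2]); img[j[o],i[o]]=C[o]; z[j[o],i[o]]=P[o,2]
        outs.append((img,z))
    return outs
E
python3 - <<'E'
from h import *
cs=[dict(np.load(f"{n}0.npz")) for n in ("scene","side")]
x0,x1,y0,y1,s=.1,.9,-.6,.6,420
o=ortho(cs,x0,x1,y0,y1,s)
ims=[]
for img,z in o:
    m=(z<0).astype(np.uint8)
    ims.append(cv2.inpaint(img,m,2,cv2.INPAINT_NEAREST if hasattr(cv2,'INPAINT_NEAREST') else cv2.INPAINT_TELEA))
a=np.hstack(ims)
for i in range(0,a.shape[1],42): cv2.line(a,(i,0),(i,4),(0,0,255),1)
for j in range(0,a.shape[0],42): cv2.line(a,(0,j),(4,j),(0,0,255),1)
a=cv2.rotate(a,cv2.ROTATE_90_CLOCKWISE) if 0 else a
cv2.imwrite("pics/o.png",a)
print(a.shape)
b=cv2.resize(cs[0]["color"][85:155,255:355],None,fx=4,fy=4,interpolation=cv2.INTER_CUBIC)
c=cv2.resize(cs[1]["color"][305:395,265:395],None,fx=3,fy=3,interpolation=cv2.INTER_CUBIC)
d=np.zeros((560,400,3),np.uint8);d[:280,:400]=b;d[280:550,:390]=c
cv2.imwrite("pics/carr.png",d)
E
```

```text
(504, 672, 3)
```

View pics/o.png

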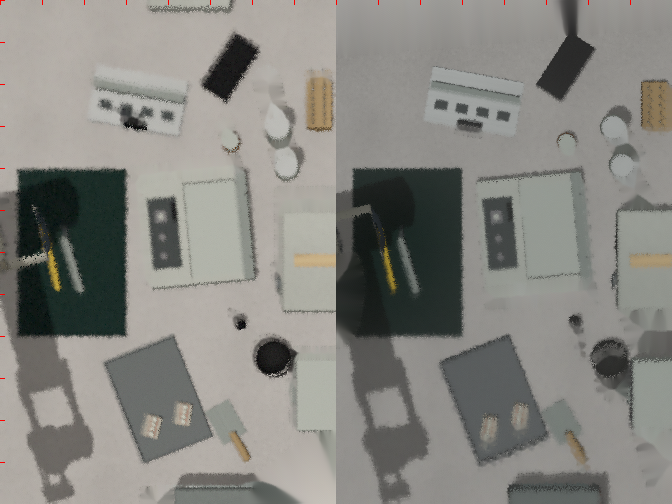

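View pics/carr.png

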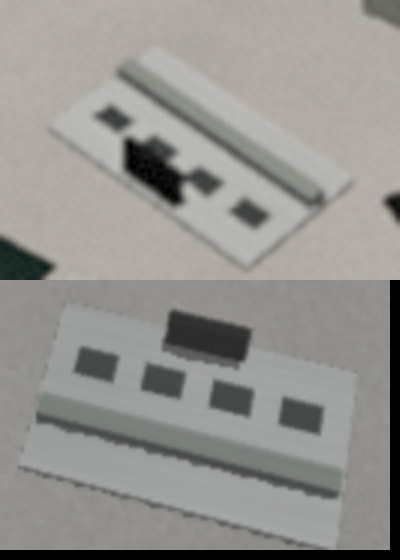

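```bash
cat > m.py <<'E'
from h import *
def rect(P):  # P Nx2 m
    r=cv2.minAreaRect((P*1000).astype(np.float32)); b=cv2.boxPoints(r)
    return np.round(r[0],1),np.round(r[1],1),round(r[2],2)
def cast(c,uv,z):
    K=c["intrinsics"];T=c["pose"];uv=np.atleast_2d(uv).astype(float)
    d=np.stack([(uv[:,0]-K[0,2])/K[0,0],-(uv[:,1]-K[1,2])/K[1,1],-np.ones(len(uv))],1)@T[:3,:3].T
    return T[:3,3]+d*((z-T[2,3])/d[:,2])[:,None]
def box(W,x0,x1,y0,y1,z0,z1):
    return (W[...,0]>x0)&(W[...,0]<x1)&(W[...,1]>y0)&(W[...,1]<y1)&(W[...,2]>z0)&(W[...,2]<z1)
def biggest(m,n=1,amin=30):
    cs,_=cv2.findContours(m.astype(np.uint8),cv2.RETR_EXTERNAL,cv2.CHAIN_APPROX_NONE)
    return sorted([k for k in cs if cv2.contourArea(k)>amin],key=cv2.contourArea,reverse=True)[:n]
E
python3 - <<'E'
from m import *
for n in ("scene","side"):
    c=dict(np.load(f"{n}0.npz"));W=pts(c);g=c["color"].max(2)
    print(n)
    t=box(W,.3,.4,-.05,0.0,-.02,.02)|box(W,.15,.3,.3,.4,-.02,.02); print(" table z",np.nanmedian(W[t][:,2]),W[t][:,2].std())
    for nm,b,z in (("carrier",(.28,.58,.22,.48,.003,.012),.006),("rib",(.28,.58,.22,.48,.0135,.03),.018),("stage",(.4,.75,-.12,.25,.046,.056),.05),("lip",(.6,.75,-.12,.25,.0555,.07),.059),("pan",(.3,.65,-.55,-.15,.0065,.03),.01),("bay",(.5,.75,-.12,.25,.036,.046),.042)):
        m=box(W,*b)
        k=np.argwhere(m)[:,::-1]
        cc=biggest(cv2.morphologyEx(m.astype(np.uint8),cv2.MORPH_CLOSE,np.ones((3,3))))
        if cc: print(" ",nm,len(k),rect(cast(c,cc[0][:,0],z)[:,:2]))
    m=box(W,.3,.65,-.55,-.15,.012,.04)
    for k in biggest(m,4,20): print("  model",cv2.contourArea(k),rect(cast(c,k[:,0],.016)[:,:2]), W[m][:,2].max())
    m=box(W,.28,.58,.2,.48,.022,.06)&(g<60)
    for k in biggest(m,1,5): print("  fin",W[m].mean(0),rect(W[m][:,:2]))
    m=box(W,.42,.56,-.1,.2,.046,.06)&(g<90)
    kk=biggest(m)
    print("  keypad",rect(cast(c,kk[0][:,0],.05)[:,:2]))
    hull=np.zeros(m.shape,np.uint8);cv2.drawContours(hull,kk,-1,1,-1)
    for k in biggest((hull>0)&(g>110),4,8): print("  key",rect(cast(c,k[:,0],.052)[:,:2]),g[k[:,0,1],k[:,0,0]].mean())
E
```

```text
scene
 table z 0.0007422127863434547 0.0024042532336828373
  carrier 1988 (array([431.3, 348.4]), array([297.6, 256.7]), 0.47)
  rib 343 (array([433.6, 377.2]), array([ 24. , 215.6]), 78.77)
  stage 3284 (array([570.5,  49.5]), array([250.2, 260.3]), 6.03)
  lip 742 (array([683.4,  60.9]), array([ 26.7, 256.9]), 5.64)
  pan 1912 (array([ 476. , -352.1]), array([180.9, 258.8]), 21.47)
  bay 3070 (array([601.8,  62.9]), array([128.2, 239. ]), 5.27)
  model 286.0 (array([ 537.9, -387.9]), array([51. , 37.2]), 82.01) 0.03209568764746851
  model 279.5 (array([ 464.3, -417. ]), array([51.7, 37.8]), 77.33) 0.03209568764746851
  fin [0.42455622 0.2984554  0.03595264] (array([422.7, 301.1]), array([15. , 53.8]), 78.46)
  keypad (array([491.1,  45.8]), array([ 64.5, 164.2]), 5.13)
  key (array([482. ,  84.8]), array([24.8, 24.3]), 2.06) 119.875
  key (array([490.6, -10.1]), array([11.2, 10.1]), 33.94) 118.0
side
 table z 0.0006631200348162225 0.0015525751280468499
  carrier 5520 (array([427.3, 355.2]), array([151.2, 236.9]), 79.45)
  rib 958 (array([432. , 380.8]), array([ 18.8, 213.7]), 79.8)
  stage 3645 (array([563.6,  54.6]), array([248.3, 267.4]), 2.53)
  lip 767 (array([681.8,  63.5]), array([ 25.3, 256.6]), 5.39)
  pan 925 (array([ 475.1, -348.5]), array([180. , 265.8]), 21.52)
  bay 3421 (array([606.7,  48.4]), array([131.3, 226.5]), 5.28)
  model 103.0 (array([ 536.6, -389.4]), array([67. , 34.5]), 81.4) 0.031209546846502123
  model 102.0 (array([ 462.3, -418.6]), array([73.6, 35.3]), 78.34) 0.031209546846502123
  fin [0.41863773 0.30643958 0.03595835] (array([418.9, 305.6]), array([ 9.4, 56. ]), 79.52)
  keypad (array([490.9,  44.8]), array([ 67.4, 167.6]), 5.13)
  key (array([482.9,  82.8]), array([15.1, 12.8]), 4.68) 125.13333333333334
```

Request:
{"fn": "move_arm", "kwargs": {
  "increments": [0.0878, 0.0224, 0.0286, 0, 0, 0, 0.106, 0.0878, 0.0448, 0.0572, 0, 0, 0, 0.212, 0.0878, 0.0672, 0.0858, 0, 0, 0, 0.318, 0.0878, 0.0896, 0.1144, 0, 0, 0, 0.425, 0.0878, 0.112, 0.143, 0, 0, 0, 0.532]
}}

```text
time_s: 0.52
ee_pos: [0.2903, -0.4285, 0.2221]
tool_rot: [-2.869, -1.277, 0.0]
ft_force: [-0.3, -0.5, 0.5]
gripper_width: 1.001
grip_force: 0.0
```

Request:
{"fn": "move_arm", "kwargs": {
  "increments": [0.0878, 0.022, 0.031, 0, 0, 0, 0.106, 0.0878, 0.044, 0.062, 0, 0, 0, 0.212, 0.0878, 0.066, 0.093, 0, 0, 0, 0.318, 0.0878, 0.088, 0.124, 0, 0, 0, 0.425, 0.0878, 0.11, 0.155, 0, 0, 0, 0.532]
}}

```text
time_s: 0.93
ee_pos: [0.4003, -0.2733, 0.2223]
tool_rot: [-2.433, -1.987, 0.0]
ft_force: [0.3, -0.4, -0.0]
gripper_width: 1.003
grip_force: 0.0
```

Request:
{"fn": "move_arm", "kwargs": {
  "increments": [0.0878, 0.014, 0.036, 0, 0, 0, 0.106, 0.0878, 0.028, 0.072, 0, 0, 0, 0.212, 0.0878, 0.042, 0.108, 0, 0, 0, 0.318, 0.0878, 0.056, 0.144, 0, 0, 0, 0.425, 0.0878, 0.07, 0.18, 0, 0, 0, 0.532]
}}

```text
time_s: 1.35
ee_pos: [0.4699, -0.0931, 0.2223]
tool_rot: [-1.825, -2.557, 0.0]
ft_force: [0.2, -0.4, -0.2]
gripper_width: 0.998
grip_force: 0.0
```

Request:
{"fn": "move_arm", "kwargs": {
  "increments": [0.0878, 0.004, 0.039, 0, 0, 0, 0.106, 0.0878, 0.008, 0.078, 0, 0, 0, 0.212, 0.0878, 0.012, 0.117, 0, 0, 0, 0.318, 0.0878, 0.016, 0.156, 0, 0, 0, 0.425, 0.0878, 0.02, 0.195, 0, 0, 0, 0.532]
}}

```text
time_s: 1.77
ee_pos: [0.4894, 0.1019, 0.2223]
tool_rot: [-1.088, -2.947, 0.0]
ft_force: [0.2, 0.3, 0.5]
gripper_width: 1.002
grip_force: 0.0
```

Request:
{"fn": "move_arm", "kwargs": {
  "increments": [0.0878, -0.012, 0.037, 0, 0, 0, 0.106, 0.0878, -0.024, 0.074, 0, 0, 0, 0.212, 0.0878, -0.036, 0.111, 0, 0, 0, 0.318, 0.0878, -0.048, 0.147, 0, 0, 0, 0.425, 0.0878, -0.06, 0.183, 0, 0, 0, 0.532]
}}

```text
time_s: 2.18
ee_pos: [0.4286, 0.2846, 0.2222]
tool_rot: [-0.275, -3.129, 0.001]
ft_force: [-0.1, -0.7, -0.8]
gripper_width: 1.002
grip_force: 0.0
```

```bash
python3 - <<'E'
from m import *
c=cam("wrist");np.savez("w1.npz",**c);cv2.imwrite("pics/w1.png",c["color"])
s=robot.state();print(s["time_s"],s["ee_pos"],R.from_rotvec(s["tool_rot"]).as_matrix().round(3).tolist(),s["joint_positions"].round(2)); print(c["pose"].round(3).tolist(),c["intrinsics"].tolist())
E
```

```text
2.2333 [0.42608713 0.2901338  0.22184223] [[-0.987, 0.163, -0.003], [0.163, 0.987, 0.004], [0.003, 0.003, -1.0]] [ 0.53 -0.14  1.46  0.    1.82 -0.88]
[[0.174, -0.956, -0.236, 0.365], [0.985, 0.168, 0.042, 0.296], [-0.0, -0.239, 0.971, 0.384], [0.0, 0.0, 0.0, 1.0]] [[341.3864492313273, 0.0, 279.14701947187797], [0.0, 341.3864492313273, 209.68060026416532], [0.0, 0.0, 1.0]]
```

View pics/w1.png

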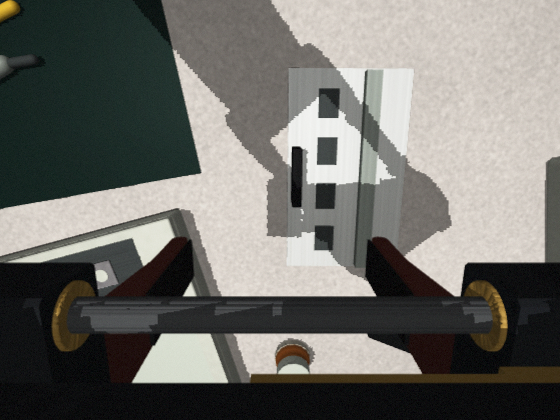

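Wrist view: the plate spans columns 288–413 and rows 68–266, the black fin columns 291–302 and rows 147–207, and the rib columns 357–382.

```bash
python3 - <<'E'
from m import *
c=dict(np.load("w1.npz"));W=pts(c);g=c["color"].max(2)
R_=box(W,.25,.6,.2,.5,-.01,.06)
fin=(W[...,2]>.03)&(W[...,2]<.055)&R_
for k in biggest(fin): print("fin top",rect(cast(c,k[:,0],.042)[:,:2]),rect(W[fin][:,:2]),np.median(W[fin][:,2]))
pl=(W[...,2]>.0035)&R_
for k in biggest(cv2.morphologyEx(pl.astype(np.uint8),cv2.MORPH_OPEN,np.ones((3,3)))): print("plate",rect(cast(c,k[:,0],.006)[:,:2]))
rb=(W[...,2]>.013)&(W[...,2]<.025)&R_
for k in biggest(rb): print("rib",rect(cast(c,k[:,0],.018)[:,:2]))
print(np.median(W[300-60:300-40,250:270,2]))
# stage corner
E
```

```text
fin top (array([418. , 304.5]), array([10.1, 59. ]), 80.52) (array([418.2, 304.7]), array([10.1, 59.3]), 79.72) 0.04189733584517441
plate (array([429.4, 359.5]), array([129.9, 221.6]), 79.76)
rib (array([432.1, 380.7]), array([ 17.4, 213.5]), 79.76)
nan
```

Request:
{"fn": "move_arm", "kwargs": {
  "increments": [0.05, 0, 0, -0.02, 0, 0, 0, 0.05, 0, 0, -0.04, 0, 0, 0, 0.05, 0, 0, -0.06, 0, 0, 0, 0.05, 0, 0, -0.06, 0, 0, 0, 0.05, 0, 0, -0.06, 0, 0, 0],
  "newtons": 40
}}

```text
time_s: 2.65
ee_pos: [0.4291, 0.2824, 0.1614]
tool_rot: [-0.284, -3.126, 0.003]
ft_force: [-0.1, 0.1, 0.2]
gripper_width: 0.659
grip_force: 0.0
```

```bash
python3 - <<'E'
from m import *
for i in range(2):
    s=robot.state();print(s["time_s"],s["ee_pos"],R.from_rotvec(s["tool_rot"]).as_matrix().round(3)[:,1].tolist())
    c=cam("wrist")
W=pts(c)
s=robot.state();print(s["time_s"],s["ee_pos"])
fin=box(W,.25,.6,.2,.5,.03,.055)
for k in biggest(fin): print("fin top",rect(cast(c,k[:,0],.042)[:,:2]))
E
```

```text
2.65 [0.42911495 0.2823929  0.16141564] [0.18, 0.984, -0.002]
2.7 [0.42980228 0.28269919 0.16301973] [0.18, 0.984, -0.0]
2.75 [0.43021102 0.28290191 0.16394682]
fin top (array([417.7, 304.3]), array([10.5, 59.5]), 79.78)
```

Request:
{"fn": "move_arm", "kwargs": {
  "increments": [0.05, -0.006, 0.011, -0.03, 0, 0, 0, 0.05, -0.012, 0.0214, -0.06, 0, 0, 0.002, 0.05, -0.012, 0.0214, -0.08, 0, 0, 0.003, 0.05, -0.012, 0.0214, -0.09, 0, 0, 0.003, 0.05, -0.012, 0.0214, -0.1, 0, 0, 0.003]
}}

```text
time_s: 3.17
ee_pos: [0.4183, 0.3044, 0.0632]
tool_rot: [0.279, 3.128, 0.001]
ft_force: [-0.3, 0.5, -0.3]
gripper_width: 0.575
grip_force: 0.0
```

Request:
{"fn": "move_arm", "kwargs": {
  "increments": [0.05, 0, 0, -0.015, 0, 0, 0, 0.05, 0, 0, -0.03, 0, 0, 0, 0.05, 0, 0, -0.04, 0, 0, 0, 0.05, 0, 0, -0.047, 0, 0, 0, 0.05, 0, 0, -0.05, 0, 0, 0]
}}

```text
time_s: 3.58
ee_pos: [0.418, 0.3042, 0.0125]
tool_rot: [0.28, 3.129, 0.0]
ft_force: [0.1, 1.0, 0.1]
gripper_width: 0.564
grip_force: 0.0
```

Request:
{"fn": "move_arm", "kwargs": {
  "increments": [0.02, 0, 0, 0, 0, 0, 0, 0.0, 0, 0, 0, 0, 0, 0, 0.0, 0, 0, 0, 0, 0, 0, 0.0, 0, 0, 0, 0, 0, 0, 0.0, 0, 0, 0, 0, 0, 0],
  "newtons": 55
}}

```text
time_s: 4.0
ee_pos: [0.4181, 0.3045, 0.0133]
tool_rot: [0.279, 3.128, 0.001]
ft_force: [0.2, -0.1, 0.2]
gripper_width: 0.231
grip_force: 0.0
```

Request:
{"fn": "move_arm", "kwargs": {
  "increments": [0, 0, 0, 0, 0, 0, 0, 0.0, 0, 0, 0, 0, 0, 0, 0.0, 0, 0, 0.003, 0, 0, 0, 0.0, 0, 0, 0.006, 0, 0, 0, 0.0, 0, 0, 0.01, 0, 0, 0]
}}

```text
time_s: 4.42
ee_pos: [0.4173, 0.304, 0.0222]
tool_rot: [-0.279, -3.128, 0.002]
ft_force: [0.3, -0.2, -3.0]
gripper_width: 0.111
grip_force: 55.0
```

```bash
python3 - <<'E'
from m import *
c=cam("wrist");c=cam("wrist")
s=robot.state();print(s["time_s"],s["ee_pos"],s["ft_force"],s["wrist_torque"],s["grip_force"],s["gripper_width"])
cv2.imwrite("pics/w2.png",c["color"])
E
```

```text
4.5167 [0.41805769 0.30448991 0.02334083] [ 0.40722638  0.64940105 -2.28041145] [-0.08949212 -0.12779946 -0.04329377] 54.99896585941315 0.11009908086478418
```

Request:
{"fn": "move_arm", "kwargs": {
  "increments": [0, 0, 0, 0.02, 0, 0, 0, 0, 0, 0, 0.045, 0, 0, 0, 0, 0, 0, 0.07, 0, 0, 0, 0, 0, 0, 0.095, 0, 0, 0, 0, 0, 0, 0.107, 0, 0, 0]
}}

```text
time_s: 4.93
ee_pos: [0.4187, 0.3049, 0.1333]
tool_rot: [0.279, 3.126, 0.004]
ft_force: [0.7, 1.4, -2.2]
gripper_width: 0.112
grip_force: 55.0
```

Request:
{"fn": "move_arm", "kwargs": {
  "increments": [0, 0.003, -0.009, 0, 0, 0, -0.05, 0, 0.009, -0.027, 0, 0, 0, -0.14, 0, 0.016, -0.047, 0, 0, 0, -0.24, 0, 0.022, -0.067, 0, 0, 0, -0.34, 0, 0.029, -0.088, 0, 0, 0, -0.44]
}}

```text
time_s: 5.35
ee_pos: [0.4466, 0.2155, 0.1288]
tool_rot: [-0.961, -2.99, 0.001]
ft_force: [0.2, -0.7, -1.5]
gripper_width: 0.108
grip_force: 55.0
```

Request:
{"fn": "move_arm", "kwargs": {
  "increments": [0, 0.007, -0.021, 0, 0, 0, -0.1, 0, 0.013, -0.041, 0, 0, 0, -0.2, 0, 0.02, -0.061, 0, 0, 0, -0.3, 0, 0.027, -0.082, 0, 0, 0, -0.4, 0, 0.033, -0.102, 0, 0, 0, -0.5]
}}

```text
time_s: 5.77
ee_pos: [0.4798, 0.1132, 0.1288]
tool_rot: [-1.672, -2.659, 0.001]
ft_force: [0.6, -0.9, -2.5]
gripper_width: 0.111
grip_force: 55.0
```

Request:
{"fn": "move_arm", "kwargs": {
  "increments": [0, 0.006, -0.02, 0, 0, 0, -0.1, 0, 0.012, -0.04, 0, 0, 0, -0.2, 0, 0.017, -0.056, 0, 0, 0, -0.29, 0, 0.02, -0.0655, 0, 0, 0, -0.34, 0, 0.02, -0.0675, 0, 0, 0, -0.358]
}}

```text
time_s: 6.18
ee_pos: [0.4999, 0.0452, 0.1287]
tool_rot: [-2.118, -2.319, 0.002]
ft_force: [-0.1, 0.2, -2.6]
gripper_width: 0.107
grip_force: 55.0
```

```bash
python3 - <<'E'
from m import *
c=cam("wrist");c=cam("wrist");s0=cam("scene");s1=cam("side")
np.savez("w3.npz",**c);np.savez("scene1.npz",**s0);np.savez("side1.npz",**s1)
s=robot.state();print(s["time_s"],s["ee_pos"],R.from_rotvec(s["tool_rot"]).as_matrix().round(4)[:,1].tolist(),s["ft_force"],s["grip_force"],s["gripper_width"])
up=lambda i,a,b,f:cv2.resize(i["color"][a[0]:a[1],b[0]:b[1]],None,fx=f,fy=f)
A=up(s0,(100,280),(180,400),2);B=up(s1,(160,300),(190,390),2);C=cv2.resize(c["color"],(355,266))
im=np.zeros((600,800,3),np.uint8);im[:360,:440]=A;im[:280,400:800]=B;im[300:566,445:800]=C
cv2.imwrite("pics/c3.png",im)
E
```

```text
6.3833 [0.49944319 0.04745636 0.1292663 ] [0.9953, 0.0967, -0.0007] [-0.00768473 -0.04821658 -1.7884464 ] 54.99909996986389 0.10617456446963737
```

View pics/c3.png

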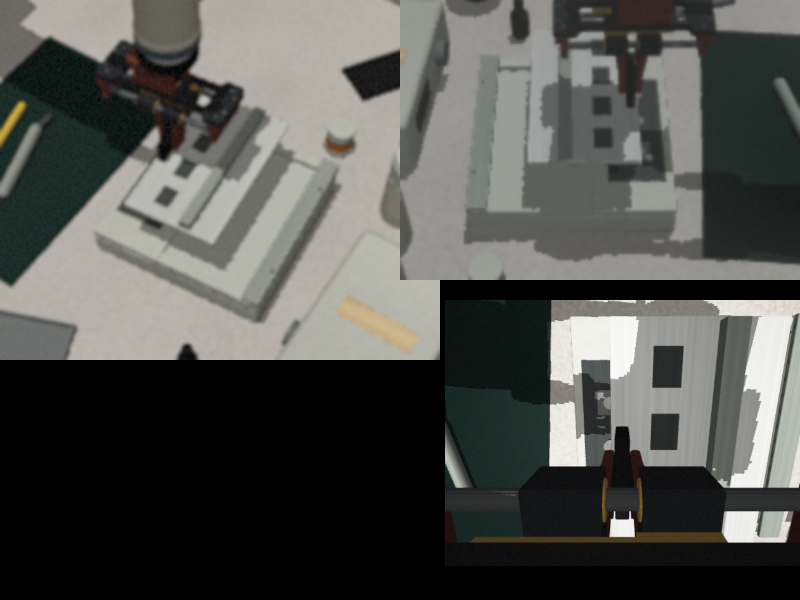

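The montage shows the carrier held level above the bay. In the wrist view the lip edge is at about column 505 and the plate's far edge at about 485. I'll measure these relative to each other.

```bash
python3 - <<'E'
from m import *
c=dict(np.load("w3.npz"));W=pts(c)
def line(P,dirx):
    l=cv2.fitLine((P*1000).astype(np.float32),cv2.DIST_HUBER,0,.1,.01).ravel(); return l.round(3)
# row scans: lip front edge = first lip px (z .055-.065) right of plate ; plate far edge = last plate px
lip=[];pf=[];rb=[]
for v in range(40,190,4):
    z=W[v,:,2];x=W[v,:,0]
    l=np.where((z>.0555)&(z<.064)&(x>.62))[0]
    p=np.where((z>.11)&(z<.14)&(x>.45)&(x<.66))[0]
    if len(l)>2: lip.append((l[0]-.5,v))
    if len(p)>5: pf.append((p[-1]+.5,v))
L=cast(c,lip,.059)[:,:2];F=cast(c,pf,.116+.006)[:,:2]
for n,P in (("lip",L),("platefar",F)):
    f=line(P,0);a=np.degrees(np.arctan2(f[1],f[0]))%180-90;print(n,len(P),f,"yaw",a, P[0],P[-1])
# top (y+) edges
st=[];pt=[];bw=[]
for u in range(200,560,4):
    z=W[:,u,2];y=W[:,u,1];x=W[:,u,0]
    q=np.where((z>.045)&(z<.055)&(x<.66))[0]
    if len(q)>3: st.append((u,q[0]-.5))
    p=np.where((z>.11)&(z<.14)&(x>.45))[0]
    if len(p)>5: pt.append((u,p[0]-.5))
for n,P,z in (("stagetop",st,.05),("platetop",pt,.122)):
    if len(P): Q=cast(c,P,z)[:,:2];f=line(Q,0);print(n,len(P),f,"yaw",np.degrees(np.arctan2(f[1],f[0])),P[0],P[-1],Q[0],Q[-1])
print(np.nanmedian(W[60:180,300:380,2]))
for n in ("scene1","side1"):
    c=dict(np.load(n+".npz"));W=pts(c)
    m=box(W,.6,.75,-.12,.25,.0555,.07);k=biggest(m)[0];print(n,"lip",rect(cast(c,k[:,0],.059)[:,:2]))
    m=box(W,.4,.7,-.12,.25,.115,.126)
    for k in biggest(m,2,100):print("   plate",rect(cast(c,k[:,0],.122)[:,:2]))
    m=box(W,.4,.7,-.12,.25,.128,.14)
    for k in biggest(m,2,20):print("   rib",rect(cast(c,k[:,0],.134)[:,:2]))
E
```

```text
lip 38 [ 9.10000e-02 -9.96000e-01  6.62947e+02  1.14690e+02] yaw 5.22036 [0.65685973 0.17735578] [0.66548053 0.08433932]
platefar 38 [ 9.20000e-02 -9.96000e-01  6.12995e+02  1.29792e+02] yaw 5.2774124 [0.61037719 0.1590033 ] [0.61641876 0.09122394]
stagetop 18 [9.95000e-01 9.50000e-02 4.76665e+02 1.71888e+02] yaw 5.4539185 (200, np.float64(24.5)) (552, np.float64(23.5)) [0.43711627 0.1681699 ] [0.66139538 0.18950523]
platetop 74 [9.96000e-01 9.20000e-02 5.58790e+02 1.60639e+02] yaw 5.277406 (252, np.float64(237.5)) (544, np.float64(24.5)) [0.48482133 0.05267026] [0.60792627 0.16518515]
0.12200879694450537
scene1 lip (array([684. ,  60.8]), array([ 26.3, 257. ]), 5.26)
   plate (array([556.2,  48.5]), array([131.5, 223.1]), 5.41)
   rib (array([578.6,  50.3]), array([ 18.2, 218.1]), 5.64)
side1 lip (array([681.8,  63.5]), array([ 25.4, 256.6]), 5.34)
   plate (array([554.4,  53.8]), array([129.9, 221.1]), 5.53)
   rib (array([574.8,  78.3]), array([ 14.8, 172.6]), 5.52)
```

Request:
{"fn": "move_arm", "kwargs": {
  "increments": [0, 0.005, 0.0005, -0.004, -0.002, 0.02, 0, 0, 0.014, 0.0013, -0.012, -0.0052, 0.056, 0, 0, 0.024, 0.0022, -0.02, -0.009, 0.098, 0, 0, 0.032, 0.003, -0.028, -0.012, 0.13, 0, 0, 0.035, 0.0033, -0.03, -0.0129, 0.1394, 0]
}}

```text
time_s: 6.8
ee_pos: [0.5349, 0.0512, 0.0975]
tool_rot: [-2.042, -2.252, 0.161]
ft_force: [-1.4, -0.3, -4.5]
gripper_width: 0.11
grip_force: 55.0
```

Request:
{"fn": "move_arm", "kwargs": {
  "increments": [0, 0, 0, -0.005, 0, 0, 0, 0, 0, 0, -0.012, 0, 0, 0, 0, 0, 0, -0.018, 0, 0, 0, 0, 0, 0, -0.022, 0, 0, 0, 0, 0, 0, -0.024, 0, 0, 0]
}}

```text
time_s: 7.22
ee_pos: [0.5341, 0.0502, 0.0751]
tool_rot: [-2.047, -2.252, 0.158]
ft_force: [-0.3, 0.4, -2.4]
gripper_width: 0.111
grip_force: 55.0
```

Request:
{"fn": "move_arm", "kwargs": {
  "increments": [0, 0, 0, -0.0005, 0, 0, 0, 0, 0, 0, -0.001, 0, 0, 0, 0, 0, 0, -0.0015, 0, 0, 0, 0, 0, 0, -0.002, 0, 0, 0, 0, 0, 0, -0.002, 0, 0, 0]
}}

```text
time_s: 7.63
ee_pos: [0.5349, 0.0501, 0.0738]
tool_rot: [-2.047, -2.252, 0.157]
ft_force: [-0.4, -0.6, -2.9]
gripper_width: 0.111
grip_force: 55.0
```

```bash
python3 - <<'E'
from m import *
c=cam("wrist");s0=cam("scene");s1=cam("side")
s=robot.state();print(s["time_s"],s["ee_pos"],R.from_rotvec(s["tool_rot"]).as_matrix().round(4)[:,1].tolist(),s["ft_force"],s["grip_force"],s["gripper_width"])
up=lambda i,a,b,f:cv2.resize(i["color"][a[0]:a[1],b[0]:b[1]],None,fx=f,fy=f)
A=up(s0,(120,260),(220,360),3);B=up(s1,(170,290),(210,340),3)
im=np.zeros((420,800,3),np.uint8);im[:420,:420]=A;im[:360,420:800]=B[:,:380]
cv2.imwrite("pics/c4.png",im)
E
```

```text
7.7833 [0.53486589 0.05011906 0.07376725] [0.9858, 0.094, -0.1393] [-0.20571061 -0.41435499 -2.55984635] 54.998998045921326 0.1114855790456756
```

View pics/c4.png

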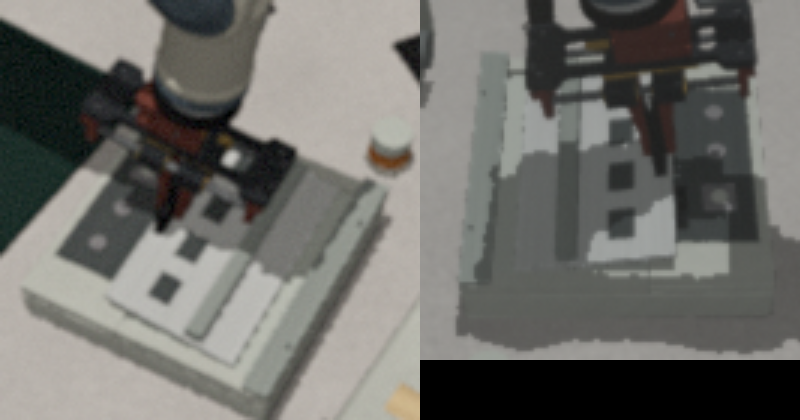

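The plate is in the bay, tilted, with its far edge about 17 mm short of the lip and evenly placed sideways. Now I slide it under.

Request:
{"fn": "move_arm", "kwargs": {
  "increments": [0, 0.004, 0.0004, 0, 0, 0, 0, 0, 0.008, 0.0008, 0, 0, 0, 0, 0, 0.012, 0.0011, 0, 0, 0, 0, 0, 0.016, 0.0015, 0, 0, 0, 0, 0, 0.018, 0.0017, 0, 0, 0, 0]
}}

```text
time_s: 8.2
ee_pos: [0.5534, 0.0519, 0.0735]
tool_rot: [-2.047, -2.252, 0.157]
ft_force: [-0.4, -0.1, -2.7]
gripper_width: 0.11
grip_force: 55.0
```

Request:
{"fn": "move_arm", "kwargs": {
  "increments": [0, 0.001, 0.0001, 0, 0, 0, 0, 0, 0.002, 0.0002, 0, 0, 0, 0, 0, 0.003, 0.0003, 0, 0, 0, 0, 0, 0.004, 0.0004, 0, 0, 0, 0, 0, 0.005, 0.0005, 0, 0, 0, 0]
}}

```text
time_s: 8.62
ee_pos: [0.5578, 0.0523, 0.0736]
tool_rot: [-2.047, -2.251, 0.158]
ft_force: [-0.9, 0.7, -1.5]
gripper_width: 0.111
grip_force: 55.0
```

```bash
python3 - <<'E'
from m import *
s1=cam("side");s0=cam("scene")
s=robot.state();print(s["time_s"],s["ee_pos"],s["ft_force"],s["wrist_torque"],s["grip_force"],s["gripper_width"])
E
```

```text
8.7167 [0.55786619 0.05233579 0.07367254] [-0.41577918 -0.10644172 -1.89500536] [-0.04297671 -0.09615916 -0.00922464] 54.99893546104431 0.10992223624474597
```

Request:
{"fn": "move_arm", "kwargs": {
  "increments": [0, -0.0008, 0, -0.0036, 0.0026, -0.0279, 0, 0, -0.0015, -0.0001, -0.0073, 0.0052, -0.0558, 0, 0, -0.0021, -0.0002, -0.0109, 0.0077, -0.0836, 0, 0, -0.0026, -0.0002, -0.0145, 0.0103, -0.1115, 0, 0, -0.0029, -0.0003, -0.0165, 0.012, -0.1295, 0]
}}

```text
time_s: 9.13
ee_pos: [0.5549, 0.0521, 0.0572]
tool_rot: [-2.11, -2.32, 0.009]
ft_force: [0.8, 0.5, -1.3]
gripper_width: 0.112
grip_force: 55.0
```

Request:
{"fn": "move_arm", "kwargs": {
  "increments": [0, 0, 0, -0.0005, 0.0003, -0.003, 0, 0, 0, 0, -0.001, 0.0006, -0.006, 0, 0, 0, 0, -0.0015, 0.0009, -0.01, 0, 0, 0, 0, -0.002, 0.0009, -0.01, 0, 0, 0, 0, -0.002, 0.0009, -0.01, 0]
}}

```text
time_s: 9.55
ee_pos: [0.5549, 0.052, 0.0551]
tool_rot: [-2.113, -2.324, 0.0]
ft_force: [0.2, 0.7, -2.0]
gripper_width: 0.109
grip_force: 55.0
```

```bash
python3 - <<'E'
from m import *
s1=cam("side");s0=cam("scene")
s=robot.state();print(s["time_s"],s["ee_pos"],R.from_rotvec(s["tool_rot"]).as_matrix().round(4)[:,1].tolist(),s["ft_force"],s["wrist_torque"],s["grip_force"],s["gripper_width"])
E
```

```text
9.65 [0.55490902 0.05200752 0.05507755] [0.9955, 0.0948, -0.0004] [ 0.99053708 -0.34209915 -1.25968784] [-0.06560915 -0.05665831 -0.06265182] 54.99877095222473 0.1112486288239902
```

Request:
{"fn": "move_arm", "kwargs": {
  "increments": [0, 0, 0, -0.0003, 0, 0, 0, 0, 0, 0, -0.0006, 0, 0, 0, 0, 0, 0, -0.0009, 0, 0, 0, 0, 0, 0, -0.0012, 0, 0, 0, 0, 0, 0, -0.0012, 0, 0, 0]
}}

```text
time_s: 10.07
ee_pos: [0.5549, 0.052, 0.0549]
tool_rot: [2.113, 2.324, 0.001]
ft_force: [-2.5, -0.5, 5.2]
gripper_width: 0.111
grip_force: 55.0
```

```bash
python3 - <<'E'
from m import *
s1=cam("side");s0=cam("scene")
s=robot.state();print(s["time_s"],s["ee_pos"],s["ft_force"],s["wrist_torque"],s["grip_force"],s["gripper_width"])
up=lambda i,a,b,f:cv2.resize(i["color"][a[0]:a[1],b[0]:b[1]],None,fx=f,fy=f)
A=up(s0,(120,260),(220,360),3);B=up(s1,(170,290),(210,340),3)
im=np.zeros((420,800,3),np.uint8);im[:420,:420]=A;im[:360,420:800]=B[:,:380]
cv2.imwrite("pics/c5.png",im)
for n,c in (("scene",s0),("side",s1)):
    W=pts(c)
    m=box(W,.5,.7,-.12,.25,.0565,.066)&(W[...,0]*.9957+W[...,1]*.0922<.655)
    for k in biggest(m,2,20):print(n,"   rib",rect(cast(c,k[:,0],.060)[:,:2]))
E
```

```text
10.1667 [0.55492039 0.05202325 0.0549214 ] [-3.92606314  0.07546576  4.90147889] [-0.11758611  0.51042395 -0.05010977] 55.000916719436646 0.10907589719105912
scene    rib (array([633.4,  56.8]), array([ 17.6, 215.7]), 5.38)
side    rib (array([629.2,  86. ]), array([ 16.3, 158.3]), 5.32)
```

View pics/c5.png

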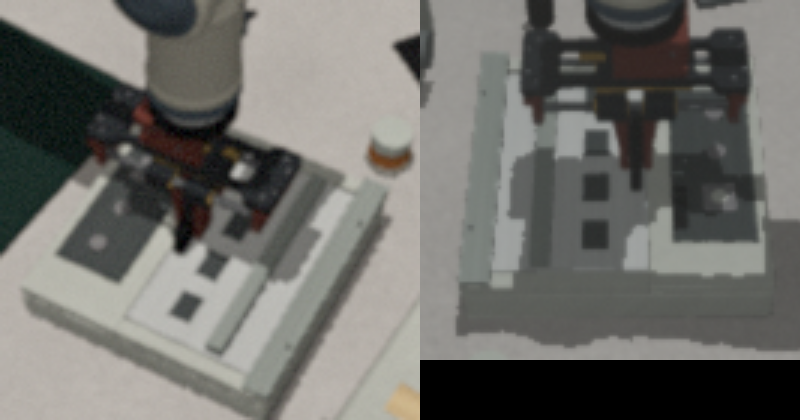

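The view shows the plate lying flat under the lip and inside all the walls. The 5 N upward force confirms floor contact, so I release and lift.

Request:
{"fn": "move_arm", "kwargs": {
  "increments": [0.02, 0, 0, 0.0008, 0, 0, 0, 0.036, 0, 0, 0.001, 0, 0, 0, 0.036, 0, 0, 0.001, 0, 0, 0, 0.036, 0, 0, 0.003, 0, 0, 0, 0.036, 0, 0, 0.01, 0, 0, 0]
}}

```text
time_s: 10.58
ee_pos: [0.5541, 0.052, 0.0628]
tool_rot: [-2.112, -2.323, 0.003]
ft_force: [-0.8, 0.1, 0.2]
gripper_width: 0.409
grip_force: 0.0
```

Request:
{"fn": "move_arm", "kwargs": {
  "increments": [0.036, 0, 0, 0.02, 0, 0, 0, 0.036, 0, 0, 0.05, 0, 0, 0, 0.06, 0, 0, 0.09, 0, 0, 0, 0.06, 0, 0, 0.125, 0, 0, 0, 0.06, 0, 0, 0.145, 0, 0, 0]
}}

```text
time_s: 11.0
ee_pos: [0.5558, 0.0521, 0.2147]
tool_rot: [2.11, 2.321, 0.007]
ft_force: [0.2, -0.5, 1.2]
gripper_width: 0.601
grip_force: 0.0
```

Request:
{"fn": "move_arm", "kwargs": {
  "increments": [0.0878, 0, -0.01, 0, 0, 0, 0, 0.0878, 0, -0.025, 0, 0, 0, 0, 0.0878, 0, -0.03, 0, 0, 0, 0, 0.0878, 0, -0.03, 0, 0, 0, 0, 0.0878, 0, -0.03, 0, 0, 0, 0]
}}

```text
time_s: 11.42
ee_pos: [0.5545, 0.0218, 0.2079]
tool_rot: [-2.114, -2.322, 0.001]
ft_force: [0.0, 1.1, 0.6]
gripper_width: 0.978
grip_force: 0.0
```

```bash
python3 - <<'E'
from m import *
c=cam("wrist");np.savez("w5.npz",**c);cv2.imwrite("pics/w5.png",c["color"])
s=robot.state();print(s["time_s"],s["ee_pos"],s["joint_positions"].round(2))
W=pts(c)
E_=W[...,0]*.9957+W[...,1]*.0922;N_=W[...,1]*.9957-W[...,0]*.0922
m=box(W,.58,.68,-.12,.25,.0555,.066)&(E_<.66)
for k in biggest(m,2,20):print("rib",rect(cast(c,k[:,0],.060)[:,:2]))
for nm,e0 in (("front",.575),("mid",.60),("far",.65)):
    q=(abs(E_-e0)<.006)&(abs(N_)<.09);print(nm,"plate z",np.nanmedian(W[q][:,2]),np.isfinite(W[q][:,2]).sum())
m=box(W,.58,.68,-.12,.25,.0435,.053)&(E_<.668)
g=c["color"].max(2)
kp=(E_>.45)&(E_<.53)&(N_>-.1)&(N_<.09)&(W[...,2]>.045)&(W[...,2]<.06)
for k in biggest(kp&(g>75),8,15):print("key",rect(cast(c,k[:,0],.052)[:,:2]),g[k[:,0,1],k[:,0,0]].mean())
E
```

```text
11.4667 [0.55454548 0.022199   0.20797162] [-0.02 -0.03  1.38  0.    1.79 -0.12]
rib (array([632.2,  58.2]), array([ 17.5, 213.1]), 5.42)
front plate z 0.30561548471124755 7943
mid plate z 0.3014802775768032 17513
far plate z 0.0479968156218149 1707
key (array([488.5,  40.3]), array([ 80.1, 188.8]), 5.35) 199.38260869565218
```

View pics/w5.png

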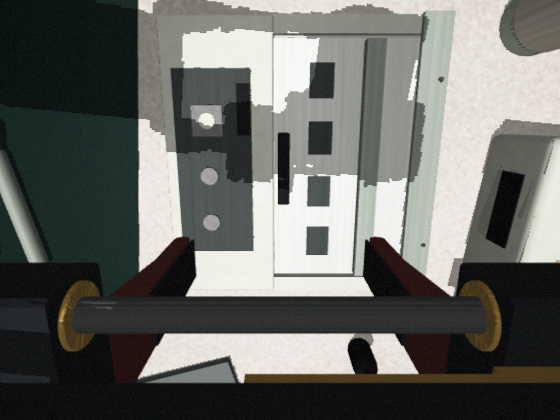

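Wrist view: the plate is seated flat in the bay with its far edge under the lip. The start key is the square at (206,120), and the small keys are at (209,176) and (211,222). Now to the pan.

Request:
{"fn": "move_arm", "kwargs": {
  "increments": [0.0878, -0.004, -0.033, 0, 0, 0, -0.018, 0.0878, -0.008, -0.066, 0, 0, 0, -0.036, 0.0878, -0.012, -0.1, 0, 0, 0, -0.054, 0.0878, -0.015, -0.134, 0, 0, 0, -0.072, 0.0878, -0.018, -0.168, 0, 0, 0, -0.09]
}}

```text
time_s: 11.88
ee_pos: [0.5365, -0.1466, 0.2085]
tool_rot: [-2.215, -2.227, -0.0]
ft_force: [0.6, 0.3, -0.8]
gripper_width: 1.0
grip_force: 0.0
```

Request:
{"fn": "move_arm", "kwargs": {
  "increments": [0.0878, -0.004, -0.033, 0, 0, 0, -0.018, 0.0878, -0.008, -0.066, 0, 0, 0, -0.036, 0.0878, -0.012, -0.1, 0, 0, 0, -0.054, 0.0878, -0.015, -0.134, 0, 0, 0, -0.072, 0.0878, -0.018, -0.168, 0, 0, 0, -0.09]
}}

```text
time_s: 12.3
ee_pos: [0.5187, -0.3149, 0.2084]
tool_rot: [-2.313, -2.124, -0.0]
ft_force: [0.5, -0.7, -0.2]
gripper_width: 1.0
grip_force: 0.0
```

Request:
{"fn": "move_arm", "kwargs": {
  "increments": [0.0878, -0.004, -0.035, 0, 0, 0, -0.018, 0.0878, -0.009, -0.075, 0, 0, 0, -0.036, 0.0878, -0.014, -0.115, 0, 0, 0, -0.054, 0.0878, -0.018, -0.145, 0, 0, 0, -0.075, 0.0878, -0.019, -0.164, 0, 0, 0, -0.087]
}}

```text
time_s: 12.72
ee_pos: [0.4987, -0.4806, 0.2073]
tool_rot: [-2.406, -2.018, 0.001]
ft_force: [0.1, 0.5, -0.2]
gripper_width: 1.0
grip_force: 0.0
```

```bash
cat >> m.py <<'E'
def models(c,zu,x0=.3,x1=.65,y0=-.58,y1=-.15):
    W=pts(c); m=box(W,x0,x1,y0,y1,zu+.010,zu+.03); out=[]
    for k in biggest(m,5,100):
        P=cast(c,k[:,0],zu+.016)[:,:2]; out.append(rect(P))
    return out
E
python3 - <<'E'
from m import *
c=cam("wrist");c=cam("wrist");np.savez("w6.npz",**c);cv2.imwrite("pics/w6.png",c["color"])
s=robot.state();print(s["time_s"],s["ee_pos"],R.from_rotvec(s["tool_rot"]).as_matrix().round(4)[:,1].tolist())
print(models(c,.004))
w=dict(np.load("w5.npz"))
print("keys",cast(w,[(206.5,120.5),(209,176),(211,222)],.052).round(4))
c2=cam("scene");print(models(c2,.004))
E
```

```text
12.8167 [ 0.49886157 -0.48034199  0.20662564] [0.9846, -0.1746, -0.0023]
[(array([ 536.9, -386.8]), array([51.7, 33.4]), 81.48), (array([ 463.9, -416.2]), array([51.7, 34. ]), 77.38), (array([ 544.2, -561.6]), array([70.1, 14.2]), 8.84), (array([ 628.6, -560.7]), array([ 6.4, 46.8]), 89.32)]
keys [[ 0.4824  0.0844  0.052 ]
 [ 0.487   0.0343  0.052 ]
 [ 0.491  -0.0104  0.052 ]]
[(array([ 539. , -388.8]), array([50.7, 36.2]), 81.04), (array([ 466.1, -417.5]), array([51.5, 37.6]), 77.34)]
```

View pics/w6.png

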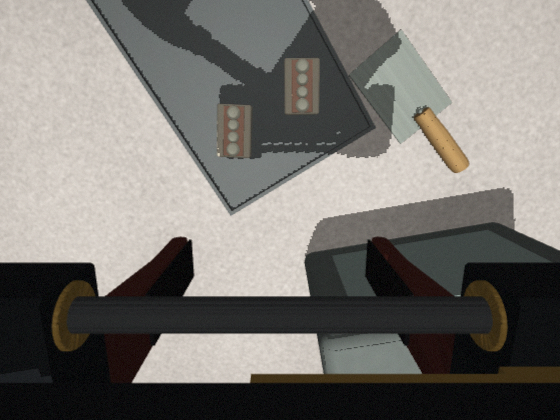

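Wrist view: two upright models in the pan, at (302,86) and (234,131). Grasp model A, at (537,−387) mm.

Request:
{"fn": "move_arm", "kwargs": {
  "increments": [0.045, 0.009, 0.022, -0.01, 0, 0, 0.005, 0.045, 0.02, 0.05, -0.03, 0, 0, 0.015, 0.045, 0.031, 0.077, -0.055, 0, 0, 0.026, 0.045, 0.037, 0.091, -0.075, 0, 0, 0.026, 0.045, 0.038, 0.0935, -0.08, 0, 0, 0.026],
  "newtons": 30
}}

```text
time_s: 13.28
ee_pos: [0.5385, -0.3787, 0.1247]
tool_rot: [-2.367, -2.056, -0.001]
ft_force: [-0.1, 0.4, -0.6]
gripper_width: 0.658
grip_force: 0.0
```

Request:
{"fn": "move_arm", "kwargs": {
  "increments": [0.045, 0, 0, -0.02, 0, 0, 0, 0.045, 0, 0, -0.05, 0, 0, 0, 0.045, 0, 0, -0.08, 0, 0, 0, 0.045, 0, 0, -0.085, 0, 0, 0, 0.045, 0, 0, -0.085, 0, 0, 0]
}}

```text
time_s: 13.7
ee_pos: [0.5367, -0.3833, 0.0418]
tool_rot: [-2.373, -2.051, 0.001]
ft_force: [0.2, 0.6, -0.7]
gripper_width: 0.511
grip_force: 0.0
```

```bash
python3 - <<'E'
from m import *
c=cam("wrist");cv2.imwrite("pics/w7.png",c["color"])
s=robot.state();print(s["time_s"],s["ee_pos"],s["gripper_width"],R.from_rotvec(s["tool_rot"]).as_matrix().round(4)[:,1].tolist())
print([m for m in models(c,.004)][:3])
E
```

```text
13.75 [ 0.53772739 -0.384256    0.04444469] 0.5130342972510793 [0.9894, -0.1452, -0.0006]
[(array([ 537.5, -385.9]), array([53.7, 33.4]), 80.64)]
```

Request:
{"fn": "move_arm", "kwargs": {
  "increments": [0.045, 0, 0, -0.012, 0, 0, 0, 0.045, 0, 0, -0.024, 0, 0, 0, 0.045, 0, 0, -0.032, 0, 0, 0, 0.045, 0, 0, -0.0355, 0, 0, 0, 0.045, 0, 0, -0.0355, 0, 0, 0]
}}

```text
time_s: 14.17
ee_pos: [0.5372, -0.384, 0.0068]
tool_rot: [-2.376, -2.052, 0.001]
ft_force: [0.7, -0.5, 0.1]
gripper_width: 0.516
grip_force: 0.0
```

Request:
{"fn": "move_arm", "kwargs": {
  "increments": [0.038, 0, 0, 0, 0, 0, 0, 0.03, 0, 0, 0, 0, 0, 0, 0.025, 0, 0, 0, 0, 0, 0, 0.02, 0, 0, 0, 0, 0, 0, 0.02, 0, 0, 0, 0, 0, 0]
}}

```text
time_s: 14.58
ee_pos: [0.5381, -0.3847, 0.0091]
tool_rot: [2.377, 2.053, 0.0]
ft_force: [0.1, 0.5, 0.1]
gripper_width: 0.383
grip_force: 30.0
```

```bash
python3 - <<'E'
from m import *
s=robot.state();print(s["time_s"],s["ee_pos"],s["gripper_width"],s["grip_force"],s["ft_force"],s["tool_rot"])
E
```

```text
14.5833 [ 0.53813668 -0.38468101  0.00905029] 0.38302203732441414 29.988068640232086 [0.12623425 0.4514912  0.0799447 ] [2.37669037e+00 2.05288901e+00 3.60818782e-04]
```

Request:
{"fn": "move_arm", "kwargs": {
  "increments": [0.02, 0, 0, 0.004, 0, 0, 0, 0.02, 0, 0, 0.02, 0, 0, 0, 0.02, 0, 0, 0.05, 0, 0, 0, 0.02, 0, 0, 0.09, 0, 0, 0, 0.02, 0, 0, 0.1235, 0, 0, 0]
}}

```text
time_s: 15.0
ee_pos: [0.5376, -0.3842, 0.1338]
tool_rot: [-2.377, -2.053, 0.0]
ft_force: [0.3, -0.2, -0.2]
gripper_width: 0.393
grip_force: 30.0
```

Request:
{"fn": "move_arm", "kwargs": {
  "increments": [0.02, 0.003, 0.014, 0, 0, 0, 0.005, 0.02, 0.008, 0.042, 0, 0, 0, 0.02, 0.02, 0.014, 0.075, 0, 0, 0, 0.04, 0.02, 0.02, 0.11, 0, 0, 0, 0.06, 0.02, 0.026, 0.145, 0, 0, 0, 0.08]
}}

```text
time_s: 15.42
ee_pos: [0.5637, -0.238, 0.1316]
tool_rot: [-2.293, -2.147, -0.0]
ft_force: [-0.3, 0.6, -0.5]
gripper_width: 0.385
grip_force: 30.0
```

Request:
{"fn": "move_arm", "kwargs": {
  "increments": [0.02, 0.006, 0.035, 0, 0, 0, 0.016, 0.02, 0.012, 0.07, 0, 0, 0, 0.032, 0.02, 0.018, 0.105, 0, 0, 0, 0.048, 0.02, 0.025, 0.14, 0, 0, 0, 0.064, 0.02, 0.032, 0.175, 0, 0, 0, 0.08]
}}

```text
time_s: 15.83
ee_pos: [0.5957, -0.0625, 0.1319]
tool_rot: [2.205, 2.238, 0.0]
ft_force: [1.2, -0.2, 0.1]
gripper_width: 0.381
grip_force: 30.0
```

Request:
{"fn": "move_arm", "kwargs": {
  "increments": [0.02, 0.006, 0.035, 0, 0, 0, 0.016, 0.02, 0.013, 0.07, 0, 0, 0, 0.032, 0.02, 0.021, 0.11, 0, 0, 0, 0.052, 0.02, 0.028, 0.15, 0, 0, 0, 0.07, 0.02, 0.032, 0.173, 0, 0, 0, 0.078]
}}

```text
time_s: 16.25
ee_pos: [0.6276, 0.1129, 0.1316]
tool_rot: [-2.112, -2.324, -0.002]
ft_force: [0.1, -0.7, -1.2]
gripper_width: 0.383
grip_force: 30.0
```

Request:
{"fn": "move_arm", "kwargs": {
  "increments": [0.02, 0, 0, -0.01, 0, 0, 0, 0.02, 0, 0, -0.02, 0, 0, 0, 0.02, 0, 0, -0.03, 0, 0, 0, 0.02, 0, 0, -0.04, 0, 0, 0, 0.02, 0, 0, -0.04, 0, 0, 0]
}}

```text
time_s: 16.67
ee_pos: [0.6262, 0.1069, 0.0881]
tool_rot: [-2.117, -2.317, 0.007]
ft_force: [-1.1, -0.4, -1.5]
gripper_width: 0.383
grip_force: 30.0
```

```bash
python3 - <<'E'
from m import *
c=cam("wrist");s0=cam("scene")
s=robot.state();print(s["time_s"],s["ee_pos"],s["gripper_width"],s["grip_force"],s["ft_force"],R.from_rotvec(s["tool_rot"]).as_matrix().round(4)[:,1].tolist())
A=cv2.resize(s0["color"][110:250,220:370],None,fx=3,fy=3,interpolation=cv2.INTER_CUBIC);B=cv2.resize(c["color"],(350,262))
im=np.zeros((420,800,3),np.uint8);im[:,:450]=A;im[:262,450:]=B
cv2.imwrite("pics/c8.png",im)
W=pts(s0);print("pan models",models(s0,.004))
E
```

```text
16.7667 [0.6273572  0.10724375 0.090889  ] 0.38109164810470714 29.98769849538803 [ 0.19078396 -0.12825905 -1.12922126] [0.9959, 0.0902, -0.0018]
pan models [(array([ 465.1, -417.3]), array([51.5, 35.6]), 77.33)]
```

View pics/c8.png

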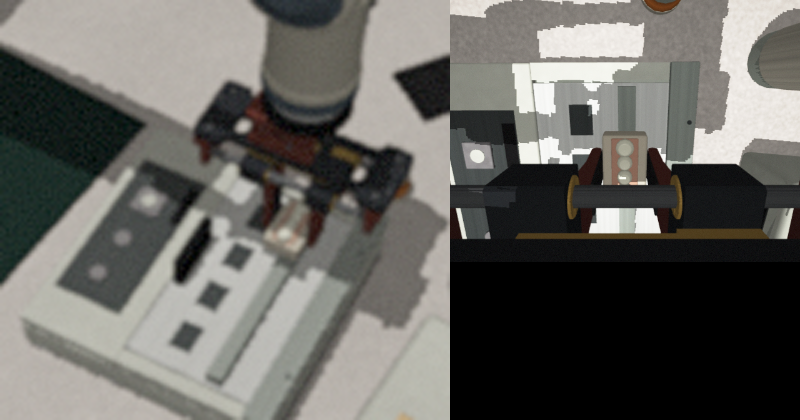

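The model hangs level, centred over the rib; both are at about column 626 of the wrist inset. Lower gently.

Request:
{"fn": "move_arm", "kwargs": {
  "increments": [0.02, 0.0003, 0, -0.006, 0, 0, 0, 0.02, 0.0005, 0, -0.013, 0, 0, 0, 0.02, 0.0005, 0, -0.019, 0, 0, 0, 0.02, 0.0005, 0, -0.022, 0, 0, 0, 0.02, 0.0005, 0, -0.022, 0, 0, 0]
}}

```text
time_s: 17.18
ee_pos: [0.6277, 0.1084, 0.0685]
tool_rot: [-2.116, -2.32, 0.002]
ft_force: [-0.1, 0.1, -1.4]
gripper_width: 0.388
grip_force: 30.0
```

Request:
{"fn": "move_arm", "kwargs": {
  "increments": [0.02, 0, 0, -0.0005, 0, 0, 0, 0.02, 0, 0, -0.001, 0, 0, 0, 0.02, 0, 0, -0.0015, 0, 0, 0, 0.02, 0, 0, -0.002, 0, 0, 0, 0.02, 0, 0, -0.002, 0, 0, 0]
}}

```text
time_s: 17.6
ee_pos: [0.6285, 0.1085, 0.0681]
tool_rot: [2.117, 2.321, 0.0]
ft_force: [0.3, 0.6, -0.9]
gripper_width: 0.386
grip_force: 30.0
```

```bash
python3 - <<'E'
from m import *
for i in range(3):
    c=cam("side");s=robot.state();print(s["time_s"],s["ee_pos"],s["ft_force"])
E
```

```text
17.65 [0.62845066 0.10854013 0.068106  ] [-0.1261566   0.77297478 -0.25276689]
17.7 [0.6284191  0.10855852 0.06805615] [-0.5776761  -0.28374783 -0.66404146]
17.75 [0.62842983 0.10854484 0.06805002] [ 0.01309609  0.11018823 -0.7803085 ]
```

Request:
{"fn": "move_arm", "kwargs": {
  "increments": [0.02, 0, 0, -0.0006, 0, 0, 0, 0.02, 0, 0, -0.0012, 0, 0, 0, 0.02, 0, 0, -0.0018, 0, 0, 0, 0.02, 0, 0, -0.002, 0, 0, 0, 0.02, 0, 0, -0.002, 0, 0, 0]
}}

```text
time_s: 18.17
ee_pos: [0.6283, 0.1085, 0.0658]
tool_rot: [-2.117, -2.321, 0.0]
ft_force: [1.0, 0.1, -1.0]
gripper_width: 0.388
grip_force: 30.0
```

Request:
{"fn": "move_arm", "kwargs": {
  "increments": [0.02, 0, 0, -0.0003, 0, 0, 0, 0.02, 0, 0, -0.0006, 0, 0, 0, 0.02, 0, 0, -0.0008, 0, 0, 0, 0.02, 0, 0, -0.001, 0, 0, 0, 0.02, 0, 0, -0.001, 0, 0, 0]
}}

```text
time_s: 18.58
ee_pos: [0.6284, 0.1085, 0.065]
tool_rot: [2.117, 2.321, 0.0]
ft_force: [-0.5, -0.8, 0.8]
gripper_width: 0.385
grip_force: 30.0
```

```bash
python3 - <<'E'
from m import *
for i in range(3):
    c=cam("side");s=robot.state();print(s["time_s"],s["ee_pos"],s["ft_force"])
E
```

```text
18.6333 [0.62839341 0.10852932 0.06503057] [-0.17989845  0.29797133  0.07107755]
18.6833 [0.62840281 0.10853475 0.06503782] [ 0.09579372 -0.59495394 -0.29422398]
18.7333 [0.62838237 0.10851206 0.06502372] [ 0.09462574 -0.62547918  0.51695489]
```

Request:
{"fn": "move_arm", "kwargs": {
  "increments": [0.02, 0, 0, -0.0002, 0, 0, 0, 0.02, 0, 0, -0.0004, 0, 0, 0, 0.02, 0, 0, -0.0006, 0, 0, 0, 0.02, 0, 0, -0.0006, 0, 0, 0, 0.02, 0, 0, -0.0006, 0, 0, 0]
}}

```text
time_s: 19.15
ee_pos: [0.6284, 0.1085, 0.065]
tool_rot: [2.117, 2.321, 0.001]
ft_force: [-3.2, 0.0, 4.9]
gripper_width: 0.384
grip_force: 30.0
```

```bash
python3 - <<'E'
from m import *
for i in range(2):
    c=cam("side");s=robot.state();print(s["time_s"],s["ee_pos"],s["ft_force"])
E
```

```text
19.2 [0.62841307 0.10855839 0.06501941] [-3.45243439  0.13122148  5.16393969]
19.25 [0.62840969 0.10854002 0.06498745] [-2.88232382 -1.19637876  5.82842003]
```

Request:
{"fn": "move_arm", "kwargs": {
  "increments": [0.02, 0, 0, 0.0003, 0, 0, 0, 0.02, 0, 0, 0.0005, 0, 0, 0, 0.036, 0, 0, 0.0005, 0, 0, 0, 0.044, 0, 0, 0.0005, 0, 0, 0, 0.046, 0, 0, 0.0005, 0, 0, 0]
}}

```text
time_s: 19.67
ee_pos: [0.6283, 0.1085, 0.0641]
tool_rot: [-2.117, -2.321, 0.0]
ft_force: [-0.2, 0.1, 0.5]
gripper_width: 0.506
grip_force: 0.0
```

Request:
{"fn": "move_arm", "kwargs": {
  "increments": [0.046, 0, 0, 0.004, 0, 0, 0, 0.046, 0, 0, 0.015, 0, 0, 0, 0.046, 0, 0, 0.04, 0, 0, 0, 0.046, 0, 0, 0.07, 0, 0, 0, 0.046, 0, 0, 0.1, 0, 0, 0]
}}

```text
time_s: 20.08
ee_pos: [0.628, 0.1085, 0.1663]
tool_rot: [-2.117, -2.321, 0.001]
ft_force: [0.5, -0.2, 0.8]
gripper_width: 0.529
grip_force: 0.0
```

```bash
python3 - <<'E'
from m import *
c=cam("wrist");c=cam("wrist")
s=robot.state();print(s["time_s"],s["ee_pos"],s["ft_force"])
print(models(c,.060,.58,.69,-.1,.2))
W=pts(c);m=box(W,.58,.69,-.1,.2,.068,.078)
P=W[m]
if len(P): 
    A=np.c_[P[:,:2]-P[:,:2].mean(0),np.ones(len(P))];k=np.linalg.lstsq(A,P[:,2],rcond=None)[0];print("tilt deg",np.degrees(k[:2]),k[2],len(P))
s0=cam("scene");print(models(s0,.060,.58,.69,-.1,.2), models(s0,.004))
E
```

```text
20.1833 [0.63089274 0.10886265 0.17338836] [-0.73712272  1.23779976  1.4799981 ]
[(array([628.8, 107.3]), array([33.6, 52.2]), 5.56)]
tilt deg [ 0.23984896 -1.01641144] 0.07620824490511506 1794
[(array([629.4, 103.4]), array([34.4, 56.5]), 5.79)] [(array([ 465.5, -417.4]), array([51.8, 36.5]), 76.27)]
```

Request:
{"fn": "move_arm", "kwargs": {
  "increments": [0.046, -0.006, -0.02, 0, 0, 0, -0.012, 0.046, -0.016, -0.052, 0, 0, 0, -0.03, 0.046, -0.028, -0.088, 0, 0, 0, -0.05, 0.046, -0.04, -0.125, 0, 0, 0, -0.073, 0.046, -0.051, -0.162, 0, 0, 0, -0.097]
}}

```text
time_s: 20.65
ee_pos: [0.5761, -0.0546, 0.1636]
tool_rot: [-2.226, -2.215, 0.002]
ft_force: [0.2, -1.0, 0.3]
gripper_width: 0.525
grip_force: 0.0
```

Request:
{"fn": "move_arm", "kwargs": {
  "increments": [0.046, -0.012, -0.037, 0, 0, 0, -0.022, 0.046, -0.024, -0.075, 0, 0, 0, -0.044, 0.046, -0.036, -0.113, 0, 0, 0, -0.066, 0.046, -0.048, -0.151, 0, 0, 0, -0.088, 0.046, -0.058, -0.188, 0, 0, 0, -0.11]
}}

```text
time_s: 21.07
ee_pos: [0.5179, -0.2431, 0.1639]
tool_rot: [-2.346, -2.088, 0.001]
ft_force: [1.1, 0.6, 0.4]
gripper_width: 0.525
grip_force: 0.0
```

Request:
{"fn": "move_arm", "kwargs": {
  "increments": [0.046, -0.012, -0.037, 0, 0, 0, -0.022, 0.046, -0.024, -0.075, 0, 0, 0, -0.044, 0.046, -0.036, -0.115, -0.01, 0, 0, -0.066, 0.046, -0.048, -0.15, -0.03, 0, 0, -0.09, 0.046, -0.0545, -0.175, -0.06, 0, 0, -0.105]
}}

```text
time_s: 21.48
ee_pos: [0.4641, -0.4203, 0.1067]
tool_rot: [2.451, 1.957, -0.0]
ft_force: [0.4, -0.2, 0.9]
gripper_width: 0.528
grip_force: 0.0
```

Request:
{"fn": "move_arm", "kwargs": {
  "increments": [0.046, 0, 0, -0.02, 0, 0, 0, 0.046, 0, 0, -0.045, 0, 0, 0, 0.046, 0, 0, -0.06, 0, 0, 0, 0.046, 0, 0, -0.065, 0, 0, 0, 0.046, 0, 0, -0.065, 0, 0, 0]
}}

```text
time_s: 21.9
ee_pos: [0.4637, -0.4154, 0.037]
tool_rot: [-2.448, -1.961, 0.001]
ft_force: [-0.5, 0.3, -0.0]
gripper_width: 0.525
grip_force: 0.0
```

```bash
python3 - <<'E'
from m import *
c=cam("wrist");c=cam("wrist")
s=robot.state();print(s["time_s"],s["ee_pos"],s["gripper_width"],R.from_rotvec(s["tool_rot"]).as_matrix().round(4)[:,1].tolist())
print(models(c,.004)[:3])
E
```

```text
22.0 [ 0.46512303 -0.41653143  0.04052631] 0.527839845227797 [0.976, -0.218, 0.0006]
[(array([ 463.7, -415.6]), array([53.9, 33.6]), 77.29)]
```

Request:
{"fn": "move_arm", "kwargs": {
  "increments": [0.046, 0, 0, -0.012, 0, 0, 0, 0.046, 0, 0, -0.024, 0, 0, 0, 0.046, 0, 0, -0.03, 0, 0, 0, 0.046, 0, 0, -0.033, 0, 0, 0, 0.046, 0, 0, -0.033, 0, 0, 0]
}}

```text
time_s: 22.42
ee_pos: [0.4643, -0.4158, 0.0053]
tool_rot: [-2.45, -1.963, 0.0]
ft_force: [0.2, 0.2, -0.3]
gripper_width: 0.522
grip_force: 0.0
```

Request:
{"fn": "move_arm", "kwargs": {
  "increments": [0.038, 0, 0, 0, 0, 0, 0, 0.03, 0, 0, 0, 0, 0, 0, 0.025, 0, 0, 0, 0, 0, 0, 0.02, 0, 0, 0, 0, 0, 0, 0.02, 0, 0, 0, 0, 0, 0]
}}

```text
time_s: 22.83
ee_pos: [0.4651, -0.4167, 0.0074]
tool_rot: [2.451, 1.963, 0.0]
ft_force: [-0.3, 0.7, 0.2]
gripper_width: 0.383
grip_force: 30.0
```

```bash
python3 - <<'E'
from m import *
c=cam("side")
s=robot.state();print(s["time_s"],s["ee_pos"],s["gripper_width"],s["grip_force"],s["ft_force"])
c=cam("scene");print(models(c,.060,.58,.69,-.1,.2))
E
```

```text
22.8833 [ 0.46511412 -0.41670822  0.0073902 ] 0.38422238993412655 30.00031739473343 [ 0.66137741 -0.8400708   1.68151383]
[(array([629.6, 103.4]), array([34.9, 56.5]), 5.78)]
```

Request:
{"fn": "move_arm", "kwargs": {
  "increments": [0.02, 0, 0, 0.004, 0, 0, 0, 0.02, 0, 0, 0.02, 0, 0, 0, 0.02, 0, 0, 0.05, 0, 0, 0, 0.02, 0, 0, 0.09, 0, 0, 0, 0.02, 0, 0, 0.123, 0, 0, 0]
}}

```text
time_s: 23.35
ee_pos: [0.4646, -0.4162, 0.1316]
tool_rot: [-2.452, -1.964, 0.0]
ft_force: [0.4, 0.1, 0.1]
gripper_width: 0.381
grip_force: 30.0
```

Request:
{"fn": "move_arm", "kwargs": {
  "increments": [0.02, 0.004, 0.01, 0, 0, 0, 0.007, 0.02, 0.014, 0.035, 0, 0, 0, 0.025, 0.02, 0.026, 0.065, 0, 0, 0, 0.047, 0.02, 0.038, 0.095, 0, 0, 0, 0.07, 0.02, 0.051, 0.125, 0, 0, 0, 0.092]
}}

```text
time_s: 23.77
ee_pos: [0.5159, -0.2901, 0.1295]
tool_rot: [-2.358, -2.075, 0.0]
ft_force: [1.1, -0.3, -0.4]
gripper_width: 0.383
grip_force: 30.0
```

Request:
{"fn": "move_arm", "kwargs": {
  "increments": [0.02, 0.013, 0.031, 0, 0, 0, 0.023, 0.02, 0.025, 0.062, 0, 0, 0, 0.046, 0.02, 0.038, 0.094, 0, 0, 0, 0.069, 0.02, 0.051, 0.126, 0, 0, 0, 0.092, 0.02, 0.064, 0.158, 0, 0, 0, 0.115]
}}

```text
time_s: 24.18
ee_pos: [0.58, -0.1316, 0.1295]
tool_rot: [-2.234, -2.208, 0.0]
ft_force: [1.0, -0.9, -0.3]
gripper_width: 0.382
grip_force: 30.0
```

Request:
{"fn": "move_arm", "kwargs": {
  "increments": [0.02, 0.013, 0.031, 0, 0, 0, 0.023, 0.02, 0.026, 0.065, 0, 0, 0, 0.05, 0.02, 0.039, 0.1, 0, 0, 0, 0.075, 0.02, 0.05, 0.13, 0, 0, 0, 0.095, 0.02, 0.057, 0.142, 0, 0, 0, 0.105]
}}

```text
time_s: 24.6
ee_pos: [0.6372, 0.013, 0.1292]
tool_rot: [-2.11, -2.325, -0.001]
ft_force: [-1.1, -0.6, -0.1]
gripper_width: 0.383
grip_force: 30.0
```

Request:
{"fn": "move_arm", "kwargs": {
  "increments": [0.02, 0, 0, -0.01, 0, 0, 0, 0.02, 0, 0, -0.025, 0, 0, 0, 0.02, 0, 0, -0.04, 0, 0, 0, 0.02, 0, 0, -0.048, 0, 0, 0, 0.02, 0, 0, -0.05, 0, 0, 0]
}}

```text
time_s: 25.02
ee_pos: [0.6352, 0.0071, 0.0767]
tool_rot: [-2.117, -2.317, 0.005]
ft_force: [0.2, -0.2, -0.8]
gripper_width: 0.385
grip_force: 30.0
```

```bash
python3 - <<'E'
from m import *
c=cam("wrist");c=cam("wrist");cv2.imwrite("pics/w9.png",cv2.resize(c["color"],(420,315)))
s=robot.state();print(s["time_s"],s["ee_pos"],s["gripper_width"],s["grip_force"],s["ft_force"],R.from_rotvec(s["tool_rot"]).as_matrix().round(4)[:,1].tolist())
W=pts(c);m=box(W,.58,.69,-.06,.06,.083,.12)
k=biggest(m)[0];print(rect(cast(c,k[:,0],.0925)[:,:2]))
print(models(c,.060,.58,.69,.06,.2),models(cam("scene"),.06,.58,.69,.06,.2))
E
```

```text
25.1167 [0.63627061 0.00744082 0.07906302] 0.3850308690405546 29.999806880950928 [-0.19713992  0.03956258 -0.64660481] [0.9959, 0.0905, -0.0015]
(array([635.2,  14.8]), array([67.5, 41.5]), 5.37)
[(array([629.1, 102.4]), array([33.6, 43.6]), 5.16)] []
```

View pics/w9.png

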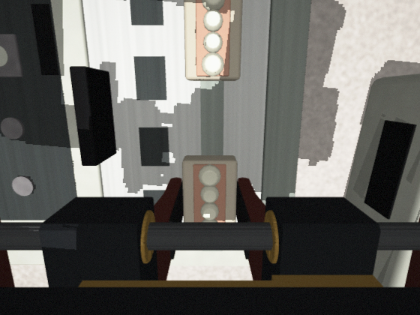

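Wrist view: model B is held level over the rib (col 210), with model A standing ahead of it (col 212). Lower.

Request:
{"fn": "move_arm", "kwargs": {
  "increments": [0.02, 0.0003, 0, -0.004, 0, 0, 0, 0.02, 0.0005, 0, -0.008, 0, 0, 0, 0.02, 0.0005, 0, -0.011, 0, 0, 0, 0.02, 0.0005, 0, -0.013, 0, 0, 0, 0.02, 0.0005, 0, -0.013, 0, 0, 0]
}}

```text
time_s: 25.58
ee_pos: [0.6371, 0.0085, 0.0661]
tool_rot: [-2.116, -2.321, 0.001]
ft_force: [-0.1, 1.0, -0.8]
gripper_width: 0.387
grip_force: 30.0
```

Request:
{"fn": "move_arm", "kwargs": {
  "increments": [0.02, 0, 0, -0.0003, 0, 0, 0, 0.02, 0, 0, -0.0006, 0, 0, 0, 0.02, 0, 0, -0.001, 0, 0, 0, 0.02, 0, 0, -0.001, 0, 0, 0, 0.02, 0, 0, -0.001, 0, 0, 0]
}}

```text
time_s: 26.0
ee_pos: [0.6374, 0.0086, 0.0659]
tool_rot: [2.117, 2.321, 0.0]
ft_force: [0.4, 0.5, -0.2]
gripper_width: 0.386
grip_force: 30.0
```

```bash
python3 - <<'E'
from m import *
for i in range(3):
    c=cam("side");s=robot.state();print(s["time_s"],s["ee_pos"],s["ft_force"])
E
```

```text
26.05 [0.63740506 0.00850223 0.06594385] [ 0.75847605  1.15155391 -0.79109058]
26.1 [0.63741111 0.00851832 0.06592185] [-0.63521776  0.09311287 -0.95985361]
26.15 [0.63740272 0.00854782 0.06591443] [-0.34726288 -0.90929594 -0.78542628]
```

Request:
{"fn": "move_arm", "kwargs": {
  "increments": [0.02, 0, 0, -0.0006, 0, 0, 0, 0.02, 0, 0, -0.0012, 0, 0, 0, 0.02, 0, 0, -0.0018, 0, 0, 0, 0.02, 0, 0, -0.0022, 0, 0, 0, 0.02, 0, 0, -0.0022, 0, 0, 0]
}}

```text
time_s: 26.57
ee_pos: [0.6373, 0.0085, 0.0635]
tool_rot: [-2.117, -2.321, 0.0]
ft_force: [0.7, 0.2, -0.3]
gripper_width: 0.388
grip_force: 30.0
```

Request:
{"fn": "move_arm", "kwargs": {
  "increments": [0.02, 0, 0, -0.0003, 0, 0, 0, 0.02, 0, 0, -0.0006, 0, 0, 0, 0.02, 0, 0, -0.0006, 0, 0, 0, 0.02, 0, 0, -0.0006, 0, 0, 0, 0.02, 0, 0, -0.0006, 0, 0, 0]
}}

```text
time_s: 26.98
ee_pos: [0.6374, 0.0085, 0.0634]
tool_rot: [2.117, 2.321, 0.0]
ft_force: [-1.5, 0.5, 2.6]
gripper_width: 0.383
grip_force: 30.0
```

```bash
python3 - <<'E'
from m import *
for i in range(3):
    c=cam("side");s=robot.state();print(s["time_s"],s["ee_pos"],s["ft_force"])
E
```

```text
27.0333 [0.63739406 0.00851784 0.06340015] [-1.50683096  0.14429671  2.59223847]
27.0833 [0.63738434 0.00856438 0.06339914] [-1.49957009 -0.68641112  2.65176962]
27.1333 [0.63736737 0.00850236 0.0633605 ] [-2.29612547 -0.51766033  3.26245091]
```

Request:
{"fn": "move_arm", "kwargs": {
  "increments": [0.02, 0, 0, 0.0003, 0, 0, 0, 0.02, 0, 0, 0.0003, 0, 0, 0, 0.036, 0, 0, 0.0003, 0, 0, 0, 0.044, 0, 0, 0.0003, 0, 0, 0, 0.046, 0, 0, 0.0003, 0, 0, 0]
}}

```text
time_s: 27.55
ee_pos: [0.6374, 0.0085, 0.0629]
tool_rot: [-2.117, -2.321, 0.0]
ft_force: [0.0, 0.3, 0.2]
gripper_width: 0.511
grip_force: 0.0
```

Request:
{"fn": "move_arm", "kwargs": {
  "increments": [0.046, 0, 0, 0.004, 0, 0, 0, 0.046, 0, 0, 0.015, 0, 0, 0, 0.046, 0, 0, 0.04, 0, 0, 0, 0.046, 0, 0, 0.075, 0, 0, 0, 0.046, 0, 0, 0.1, 0, 0, 0]
}}

```text
time_s: 27.97
ee_pos: [0.6376, 0.0085, 0.1669]
tool_rot: [2.116, 2.32, 0.002]
ft_force: [0.2, 0.2, 0.1]
gripper_width: 0.524
grip_force: 0.0
```

Request:
{"fn": "move_arm", "kwargs": {
  "increments": [0.0, -0.02, 0.01, 0, 0, 0, 0, 0.0, -0.055, 0.027, 0, 0, 0, 0, 0.0, -0.09, 0.044, 0, 0, 0, 0, 0.0, -0.125, 0.061, 0, 0, 0, 0, 0.0, -0.155, 0.076, 0, 0, 0, 0]
}}

```text
time_s: 28.38
ee_pos: [0.4807, 0.0852, 0.1645]
tool_rot: [2.117, 2.321, 0.002]
ft_force: [-0.8, 1.1, -0.2]
gripper_width: 0.185
grip_force: 0.0
```

Request:
{"fn": "move_arm", "kwargs": {
  "increments": [0.0, 0, 0, -0.02, 0, 0, 0, 0.0, 0, 0, -0.05, 0, 0, 0, 0.0, 0, 0, -0.075, 0, 0, 0, 0.0, 0, 0, -0.085, 0, 0, 0, 0.0, 0, 0, -0.085, 0, 0, 0]
}}

```text
time_s: 28.8
ee_pos: [0.481, 0.0844, 0.0763]
tool_rot: [-2.115, -2.319, 0.005]
ft_force: [-0.4, -0.2, -0.3]
gripper_width: 0.004
grip_force: 0.0
```

```bash
python3 - <<'E'
from m import *
c=cam("scene");w=cam("wrist");d=cam("side");s=robot.state();print(s["time_s"],s["ee_pos"],s["gripper_width"],s["ft_force"])
print(models(c,.060,.58,.69,-.1,.2),models(d,.060,.58,.69,-.1,.2))
a=cv2.resize(c["color"][110:250,220:370],None,fx=3,fy=3,interpolation=cv2.INTER_CUBIC);b=cv2.resize(w["color"],(350,262))
im=np.zeros((420,800,3),np.uint8);im[:,:450]=a;im[:262,450:]=b;cv2.imwrite("pics/c10.png",im)
E
```

```text
28.95 [0.48343493 0.08454421 0.08046847] 0.005299822910998576 [-0.65135923 -0.65218089  0.29879644]
[(array([638.7,   5.5]), array([35.2, 56.4]), 5.25), (array([629.7, 103.6]), array([35.1, 56.1]), 4.88)] [(array([627.4, 107.1]), array([34.1, 56.5]), 4.65), (array([636.4,   9.2]), array([33.8, 61. ]), 7.06)]
```

View pics/c10.png

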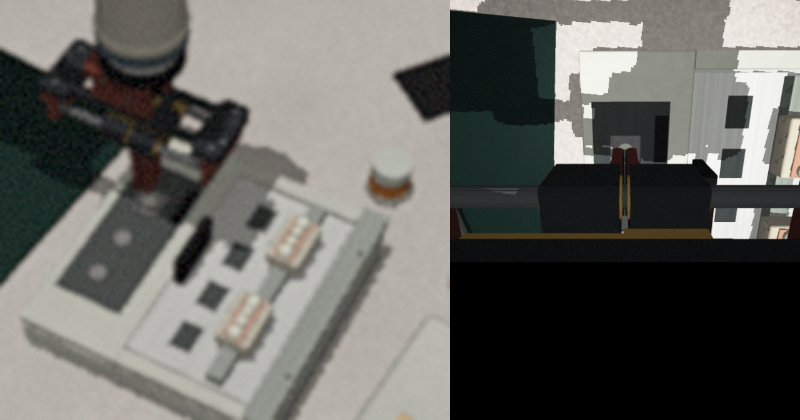

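Both models stand on the rib and the closed fingers are above the square key. Descend and press.

Request:
{"fn": "move_arm", "kwargs": {
  "increments": [0.0, 0, 0, -0.008, 0, 0, 0, 0.0, 0, 0, -0.016, 0, 0, 0, 0.0, 0, 0, -0.022, 0, 0, 0, 0.0, 0, 0, -0.0245, 0, 0, 0, 0.0, 0, 0, -0.0245, 0, 0, 0]
}}

```text
time_s: 29.37
ee_pos: [0.482, 0.0844, 0.0532]
tool_rot: [-2.116, -2.321, 0.001]
ft_force: [-0.2, 0.7, 0.5]
gripper_width: 0.008
grip_force: 0.0
```

```bash
python3 - <<'E'
from m import *
for i in range(2):
    c=cam("side");s=robot.state();print(s["time_s"],s["ee_pos"],s["ft_force"])
E
```

```text
29.4167 [0.48218053 0.08450385 0.05359008] [ 0.76678117  0.27876956 -0.04305881]
29.4667 [0.4823453 0.0845128 0.0537933] [-0.83526678  0.04339408  0.80916001]
```

Request:
{"fn": "move_arm", "kwargs": {
  "increments": [0.0, 0, 0, -0.0006, 0, 0, 0, 0.0, 0, 0, -0.0012, 0, 0, 0, 0.0, 0, 0, -0.0018, 0, 0, 0, 0.0, 0, 0, -0.002, 0, 0, 0, 0.0, 0, 0, -0.002, 0, 0, 0]
}}

```text
time_s: 29.88
ee_pos: [0.4826, 0.0846, 0.0524]
tool_rot: [2.117, 2.321, 0.001]
ft_force: [-2.2, 0.9, 4.9]
gripper_width: 0.008
grip_force: 2.1
```

Request:
{"fn": "move_arm", "kwargs": {
  "increments": [0.0, 0, 0, -0.0001, 0, 0, 0, 0.0, 0, 0, -0.0002, 0, 0, 0, 0.0, 0, 0, -0.0003, 0, 0, 0, 0.0, 0, 0, -0.0003, 0, 0, 0, 0.0, 0, 0, -0.0003, 0, 0, 0]
}}

```text
time_s: 30.3
ee_pos: [0.4826, 0.0845, 0.0521]
tool_rot: [2.117, 2.321, 0.001]
ft_force: [-1.9, -0.2, 5.5]
gripper_width: 0.004
grip_force: 3.0
```

```bash
python3 - <<'E'
from m import *
for i in range(2):
    c=cam("side");s=robot.state();print(s["time_s"],s["ee_pos"],s["ft_force"])
E
```

```text
30.35 [0.48257257 0.08453127 0.05213238] [-1.79887258  0.15219638  5.09849841]
30.4 [0.48256882 0.08455157 0.05213887] [-2.08722953  0.38117175  6.92475268]
```

Request:
{"fn": "move_arm", "kwargs": {
  "increments": [0.0, 0, 0, -0.0001, 0, 0, 0, 0.0, 0, 0, -0.0002, 0, 0, 0, 0.0, 0, 0, -0.0003, 0, 0, 0, 0.0, 0, 0, -0.0003, 0, 0, 0, 0.0, 0, 0, -0.0003, 0, 0, 0]
}}

```text
time_s: 30.82
ee_pos: [0.4826, 0.0846, 0.0521]
tool_rot: [2.116, 2.321, 0.001]
ft_force: [-2.8, 0.2, 7.6]
gripper_width: 0.007
grip_force: 3.7
```

```bash
python3 - <<'E'
from m import *
for i in range(3):
    c=cam("side");s=robot.state();print(s["time_s"],s["ee_pos"],s["ft_force"])
E
```

```text
30.8667 [0.48261387 0.08455661 0.05213   ] [-2.43145692  0.55822241  7.7208267 ]
30.9167 [0.4825939  0.08457749 0.05213017] [-3.27407736 -0.64560706  7.34100976]
30.9667 [0.4825764  0.08456875 0.05212077] [-2.89783252 -0.13227097  6.85437297]
```

Request:
{"fn": "move_arm", "kwargs": {
  "increments": [0.0, 0, 0, 0, 0, 0, 0, 0.0, 0, 0, 0, 0, 0, 0, 0.0, 0, 0, 0, 0, 0, 0, 0.0, 0, 0, 0, 0, 0, 0, 0.0, 0, 0, 0, 0, 0, 0]
}}

```text
time_s: 31.38
ee_pos: [0.4826, 0.0846, 0.0521]
tool_rot: [2.117, 2.321, 0.001]
ft_force: [-2.6, 0.6, 7.8]
gripper_width: 0.007
grip_force: 3.7
```

Request:
{"fn": "move_arm", "kwargs": {
  "increments": [0.0, 0, 0, 0, 0, 0, 0, 0.0, 0, 0, 0, 0, 0, 0, 0.0, 0, 0, 0, 0, 0, 0, 0.0, 0, 0, 0, 0, 0, 0, 0.0, 0, 0, 0, 0, 0, 0]
}}

```text
time_s: 31.8
ee_pos: [0.4826, 0.0846, 0.0521]
tool_rot: [2.117, 2.321, 0.001]
ft_force: [-2.1, -0.9, 6.8]
gripper_width: 0.005
grip_force: 3.7
```

```bash
python3 - <<'E'
from m import *
c=cam("scene");s=robot.state();print(s["time_s"],s["ee_pos"],s["ft_force"],models(c,.060,.58,.69,-.1,.2))
print("pan",models(c,.004))
E
```

```text
31.85 [0.48257082 0.08456689 0.05208288] [-2.29344473  0.2811149   7.29672938] [(array([638.5,   5.6]), array([35.1, 56.2]), 5.8), (array([629.9, 103.2]), array([35.4, 57. ]), 5.77)]
pan []
```

Request:
{"fn": "move_arm", "kwargs": {
  "increments": [0.0, 0, 0, 0.002, 0, 0, 0, 0.0, 0, 0, 0.01, 0, 0, 0, 0.0, 0, 0, 0.035, 0, 0, 0, 0.02, 0, 0, 0.07, 0, 0, 0, 0.046, 0, 0, 0.1, 0, 0, 0]
}}

```text
time_s: 32.27
ee_pos: [0.4819, 0.0845, 0.1522]
tool_rot: [-2.116, -2.321, 0.002]
ft_force: [0.1, 0.4, 1.0]
gripper_width: 0.117
grip_force: 0.0
```

Request:
{"fn": "move_arm", "kwargs": {
  "increments": [0.046, 0.015, -0.007, 0, 0, 0, 0, 0.046, 0.05, -0.025, 0, 0, 0, 0, 0.046, 0.09, -0.044, 0, 0, 0, 0, 0.046, 0.125, -0.061, 0, 0, 0, 0, 0.046, 0.155, -0.076, 0, 0, 0, 0]
}}

```text
time_s: 32.68
ee_pos: [0.6393, 0.0072, 0.1506]
tool_rot: [2.117, 2.321, -0.0]
ft_force: [0.8, 0.1, 0.5]
gripper_width: 0.495
grip_force: 0.0
```

Request:
{"fn": "move_arm", "kwargs": {
  "increments": [0.046, 0, 0, -0.02, 0, 0, 0, 0.046, 0, 0, -0.04, 0, 0, 0, 0.046, 0, 0, -0.048, 0, 0, 0, 0.046, 0, 0, -0.05, 0, 0, 0, 0.046, 0, 0, -0.05, 0, 0, 0]
}}

```text
time_s: 33.1
ee_pos: [0.6368, 0.0087, 0.1007]
tool_rot: [-2.116, -2.321, 0.001]
ft_force: [0.8, 0.5, -0.3]
gripper_width: 0.525
grip_force: 0.0
```

```bash
python3 - <<'E'
from m import *
c=cam("wrist");c=cam("wrist");c=cam("wrist")
s=robot.state();print(s["time_s"],s["ee_pos"],s["gripper_width"],models(c,.060,.58,.69,-.1,.2))
E
```

```text
33.25 [0.6378769  0.00875862 0.10328625] 0.5233896719697715 [(array([628.7, 106.3]), array([33.7, 51.6]), 5.06), (array([637.6,   9.3]), array([33.6, 53.3]), 5.35)]
```

Request:
{"fn": "move_arm", "kwargs": {
  "increments": [0.046, 0, 0, -0.012, 0, 0, 0, 0.046, 0, 0, -0.025, 0, 0, 0, 0.046, 0, 0, -0.034, 0, 0, 0, 0.046, 0, 0, -0.038, 0, 0, 0, 0.046, 0, 0, -0.038, 0, 0, 0]
}}

```text
time_s: 33.67
ee_pos: [0.6361, 0.0086, 0.0606]
tool_rot: [-2.115, -2.319, 0.004]
ft_force: [-0.3, -0.6, -0.6]
gripper_width: 0.528
grip_force: 0.0
```

Request:
{"fn": "move_arm", "kwargs": {
  "increments": [0.038, 0, 0, 0, 0, 0, 0, 0.03, 0, 0, 0, 0, 0, 0, 0.025, 0, 0, 0, 0, 0, 0, 0.02, 0, 0, 0, 0, 0, 0, 0.02, 0, 0, 0, 0, 0, 0]
}}

```text
time_s: 34.08
ee_pos: [0.6377, 0.0085, 0.0638]
tool_rot: [2.116, 2.321, 0.001]
ft_force: [0.3, -0.3, 0.5]
gripper_width: 0.383
grip_force: 30.0
```

```bash
python3 - <<'E'
from m import *
c=cam("side");s=robot.state();print(s["time_s"],s["ee_pos"],s["gripper_width"],s["grip_force"],s["ft_force"])
E
```

```text
34.1333 [0.63764532 0.00849717 0.06375428] 0.3850118879762912 29.999552965164185 [-0.94215386 -0.08409894  0.37116285]
```

Request:
{"fn": "move_arm", "kwargs": {
  "increments": [0.02, 0, 0, 0.004, 0, 0, 0, 0.02, 0, 0, 0.015, 0, 0, 0, 0.02, 0, 0, 0.035, 0, 0, 0, 0.02, 0, 0, 0.055, 0, 0, 0, 0.02, 0, 0, 0.066, 0, 0, 0]
}}

```text
time_s: 34.55
ee_pos: [0.6383, 0.0085, 0.1331]
tool_rot: [2.115, 2.319, 0.004]
ft_force: [-0.1, -0.5, 0.1]
gripper_width: 0.388
grip_force: 30.0
```

Request:
{"fn": "move_arm", "kwargs": {
  "increments": [0.02, -0.004, -0.01, 0, 0, 0, -0.007, 0.02, -0.014, -0.035, 0, 0, 0, -0.025, 0.02, -0.026, -0.065, 0, 0, 0, -0.047, 0.02, -0.038, -0.095, 0, 0, 0, -0.07, 0.02, -0.051, -0.125, 0, 0, 0, -0.092]
}}

```text
time_s: 34.97
ee_pos: [0.585, -0.118, 0.1281]
tool_rot: [-2.222, -2.22, 0.002]
ft_force: [0.7, -0.5, -0.4]
gripper_width: 0.382
grip_force: 30.0
```

Request:
{"fn": "move_arm", "kwargs": {
  "increments": [0.02, -0.013, -0.031, 0, 0, 0, -0.023, 0.02, -0.025, -0.062, 0, 0, 0, -0.046, 0.02, -0.038, -0.094, 0, 0, 0, -0.069, 0.02, -0.051, -0.126, 0, 0, 0, -0.092, 0.02, -0.064, -0.158, 0, 0, 0, -0.115]
}}

```text
time_s: 35.38
ee_pos: [0.5206, -0.2762, 0.1283]
tool_rot: [-2.346, -2.087, 0.001]
ft_force: [0.3, 0.3, -0.4]
gripper_width: 0.383
grip_force: 30.0
```

Request:
{"fn": "move_arm", "kwargs": {
  "increments": [0.02, -0.013, -0.031, 0, 0, 0, -0.023, 0.02, -0.026, -0.065, 0, 0, 0, -0.05, 0.02, -0.039, -0.1, 0, 0, 0, -0.075, 0.02, -0.05, -0.13, 0, 0, 0, -0.095, 0.02, -0.058, -0.142, 0, 0, 0, -0.105]
}}

```text
time_s: 35.8
ee_pos: [0.4615, -0.4202, 0.1278]
tool_rot: [-2.456, -1.958, 0.003]
ft_force: [0.6, -0.6, -0.1]
gripper_width: 0.383
grip_force: 30.0
```

Request:
{"fn": "move_arm", "kwargs": {
  "increments": [0.02, 0, 0, -0.025, 0, 0, 0, 0.02, 0, 0, -0.055, 0, 0, 0, 0.02, 0, 0, -0.08, 0, 0, 0, 0.02, 0, 0, -0.095, 0, 0, 0, 0.02, 0, 0, -0.1, 0, 0, 0]
}}

```text
time_s: 36.22
ee_pos: [0.4622, -0.4145, 0.0244]
tool_rot: [-2.446, -1.959, 0.001]
ft_force: [-0.2, 0.4, -1.6]
gripper_width: 0.387
grip_force: 30.0
```

```bash
python3 - <<'E'
from m import *
c=cam("scene");c=cam("wrist");cv2.imwrite("pics/w12.png",cv2.resize(c["color"],(420,315)));s=robot.state();print(s["time_s"],s["ee_pos"],s["gripper_width"],s["grip_force"],s["ft_force"],s["tool_rot"])
E
```

```text
36.3167 [ 0.46344029 -0.41551713  0.02752096] 0.38224603658095 29.99889224767685 [ 0.39435133  0.09526751 -0.96365855] [-2.44922373e+00 -1.96227531e+00  3.94743086e-04]
```

View pics/w12.png

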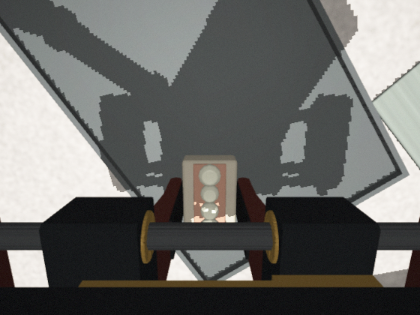

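Model B is held level and upright over the free pan floor. Lower it to contact.

Request:
{"fn": "move_arm", "kwargs": {
  "increments": [0.02, 0, 0, -0.005, 0, 0, 0, 0.02, 0, 0, -0.01, 0, 0, 0, 0.02, 0, 0, -0.014, 0, 0, 0, 0.02, 0, 0, -0.017, 0, 0, 0, 0.02, 0, 0, -0.0175, 0, 0, 0]
}}

```text
time_s: 36.73
ee_pos: [0.4643, -0.4163, 0.0113]
tool_rot: [-2.452, -1.964, 0.0]
ft_force: [0.6, -0.4, -1.1]
gripper_width: 0.383
grip_force: 30.0
```

Request:
{"fn": "move_arm", "kwargs": {
  "increments": [0.02, 0, 0, -0.0005, 0, 0, 0, 0.02, 0, 0, -0.001, 0, 0, 0, 0.02, 0, 0, -0.0012, 0, 0, 0, 0.02, 0, 0, -0.0012, 0, 0, 0, 0.02, 0, 0, -0.0012, 0, 0, 0]
}}

```text
time_s: 37.15
ee_pos: [0.4644, -0.4165, 0.0107]
tool_rot: [2.452, 1.964, 0.0]
ft_force: [1.3, -0.2, -1.0]
gripper_width: 0.383
grip_force: 30.0
```

```bash
python3 - <<'E'
from m import *
for i in range(2):
    c=cam("side");s=robot.state();print(s["time_s"],s["ee_pos"],s["ft_force"])
E
```

```text
37.2 [ 0.46443362 -0.41651815  0.01066933] [ 0.63543023 -0.16186452 -1.12833751]
37.25 [ 0.46439463 -0.41651535  0.01063261] [ 0.65966804  0.60474971 -0.25370669]
```

Need about 2.9 mm more.

Request:
{"fn": "move_arm", "kwargs": {
  "increments": [0.02, 0, 0, -0.0007, 0, 0, 0, 0.02, 0, 0, -0.0014, 0, 0, 0, 0.02, 0, 0, -0.0021, 0, 0, 0, 0.02, 0, 0, -0.0026, 0, 0, 0, 0.02, 0, 0, -0.0026, 0, 0, 0]
}}

```text
time_s: 37.67
ee_pos: [0.4643, -0.4165, 0.0079]
tool_rot: [2.452, 1.964, 0.0]
ft_force: [0.1, 0.0, 0.3]
gripper_width: 0.388
grip_force: 30.0
```

Request:
{"fn": "move_arm", "kwargs": {
  "increments": [0.02, 0, 0, -0.0003, 0, 0, 0, 0.02, 0, 0, -0.0006, 0, 0, 0, 0.02, 0, 0, -0.0006, 0, 0, 0, 0.02, 0, 0, -0.0006, 0, 0, 0, 0.02, 0, 0, -0.0006, 0, 0, 0]
}}

```text
time_s: 38.08
ee_pos: [0.4644, -0.4165, 0.0078]
tool_rot: [2.452, 1.964, 0.0]
ft_force: [-2.3, 1.0, 5.2]
gripper_width: 0.382
grip_force: 30.0
```

```bash
python3 - <<'E'
from m import *
for i in range(2):
    c=cam("side");s=robot.state();print(s["time_s"],s["ee_pos"],s["ft_force"])
E
```

```text
38.1333 [ 0.46439405 -0.41650128  0.00778453] [-2.52165899  2.6438063   4.80217849]
38.1833 [ 0.46441856 -0.41649177  0.00780413] [-1.91044413  2.43229841  5.16510809]
```

Request:
{"fn": "move_arm", "kwargs": {
  "increments": [0.02, 0, 0, 0.0004, 0, 0, 0, 0.02, 0, 0, 0.0005, 0, 0, 0, 0.036, 0, 0, 0.0005, 0, 0, 0, 0.044, 0, 0, 0.0005, 0, 0, 0, 0.046, 0, 0, 0.0005, 0, 0, 0]
}}

```text
time_s: 38.6
ee_pos: [0.4643, -0.4164, 0.0074]
tool_rot: [-2.452, -1.964, -0.0]
ft_force: [1.0, 0.6, -0.4]
gripper_width: 0.507
grip_force: 0.0
```

Request:
{"fn": "move_arm", "kwargs": {
  "increments": [0.046, 0, 0, 0.005, 0, 0, 0, 0.046, 0, 0, 0.025, 0, 0, 0, 0.046, 0, 0, 0.06, 0, 0, 0, 0.046, 0, 0, 0.1, 0, 0, 0, 0.046, 0, 0, 0.135, 0, 0, 0]
}}

```text
time_s: 39.02
ee_pos: [0.4643, -0.4163, 0.145]
tool_rot: [2.452, 1.964, 0.0]
ft_force: [1.3, 0.1, 0.7]
gripper_width: 0.521
grip_force: 0.0
```

Request:
{"fn": "move_arm", "kwargs": {
  "increments": [0.046, 0.006, 0.02, 0, 0, 0, 0.012, 0.046, 0.016, 0.052, 0, 0, 0, 0.03, 0.046, 0.028, 0.088, 0, 0, 0, 0.05, 0.046, 0.04, 0.125, 0, 0, 0, 0.073, 0.046, 0.051, 0.162, 0, 0, 0, 0.097]
}}

```text
time_s: 39.43
ee_pos: [0.5157, -0.2531, 0.1432]
tool_rot: [2.353, 2.081, 0.001]
ft_force: [0.6, -0.2, -0.3]
gripper_width: 0.523
grip_force: 0.0
```

Request:
{"fn": "move_arm", "kwargs": {
  "increments": [0.046, 0.012, 0.037, 0, 0, 0, 0.022, 0.046, 0.024, 0.075, 0, 0, 0, 0.044, 0.046, 0.036, 0.113, 0, 0, 0, 0.066, 0.046, 0.048, 0.151, 0, 0, 0, 0.088, 0.046, 0.058, 0.188, 0, 0, 0, 0.11]
}}

```text
time_s: 39.85
ee_pos: [0.5738, -0.0644, 0.1433]
tool_rot: [2.234, 2.208, 0.001]
ft_force: [0.9, -0.7, -0.2]
gripper_width: 0.529
grip_force: 0.0
```

Request:
{"fn": "move_arm", "kwargs": {
  "increments": [0.046, 0.012, 0.037, 0, 0, 0, 0.022, 0.046, 0.024, 0.075, 0, 0, 0, 0.044, 0.046, 0.036, 0.115, 0, 0, 0, 0.066, 0.046, 0.048, 0.153, 0, 0, 0, 0.09, 0.046, 0.055, 0.174, 0, 0, 0, 0.105]
}}

```text
time_s: 40.27
ee_pos: [0.6288, 0.1119, 0.143]
tool_rot: [-2.112, -2.325, -0.002]
ft_force: [0.2, -0.8, -0.1]
gripper_width: 0.526
grip_force: 0.0
```

Request:
{"fn": "move_arm", "kwargs": {
  "increments": [0.046, 0, 0, -0.01, 0, 0, 0, 0.046, 0, 0, -0.025, 0, 0, 0, 0.046, 0, 0, -0.036, 0, 0, 0, 0.046, 0, 0, -0.04, 0, 0, 0, 0.046, 0, 0, -0.04, 0, 0, 0]
}}

```text
time_s: 40.68
ee_pos: [0.6274, 0.1065, 0.1008]
tool_rot: [-2.117, -2.319, 0.004]
ft_force: [-1.3, -0.4, -0.4]
gripper_width: 0.519
grip_force: 0.0
```

```bash
python3 - <<'E'
from m import *
d=cam("scene");c=cam("wrist");c=cam("wrist")
s=robot.state();print(s["time_s"],s["ee_pos"],s["gripper_width"],models(c,.060,.58,.69,-.1,.2),models(d,.004))
E
```

```text
40.8333 [0.6286685  0.10685831 0.10375069] 0.5244500743689293 [(array([599.3,  36.3]), array([10.3, 10.1]), 5.29)] [(array([ 466.7, -417.7]), array([51.5, 36.4]), 77.34)]
```

```bash
python3 - <<'E'
from m import *
c=cam("wrist");d=cam("scene")
a=cv2.resize(d["color"][100:240,220:400],None,fx=2.4,fy=2.4,interpolation=cv2.INTER_CUBIC);b=cv2.resize(c["color"],(360,270))
im=np.zeros((336,800,3),np.uint8);im[:,:432]=a;im[:270,435:795]=b;cv2.imwrite("pics/c13.png",im)
np.savez("scene2.npz",**d);np.savez("w13.npz",**c)
E
```

```text
(no output)
```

View pics/c13.png

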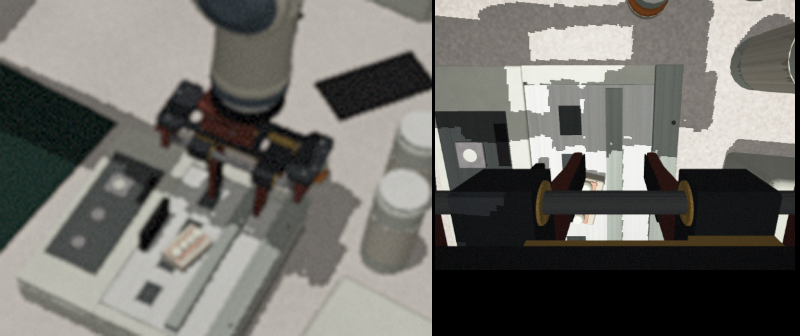

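The knocked model A now sits on the carrier plate between fin and rib, at scene pixel (298,202). I rise and look at it from above.

Request:
{"fn": "move_arm", "kwargs": {
  "increments": [0.046, 0, -0.01, 0.02, 0, 0, 0, 0.046, -0.005, -0.035, 0.05, 0, 0, 0, 0.046, -0.01, -0.065, 0.075, 0, 0, 0, 0.046, -0.015, -0.09, 0.085, 0, 0, 0, 0.046, -0.02, -0.11, 0.09, 0, 0, 0]
}}

```text
time_s: 41.35
ee_pos: [0.6092, -0.0044, 0.1973]
tool_rot: [2.114, 2.316, 0.006]
ft_force: [0.8, -0.6, 0.6]
gripper_width: 0.523
grip_force: 0.0
```

Request:
{"fn": "move_arm", "kwargs": {
  "increments": [0.046, 0, -0.01, 0, 0, 0, 0, 0.046, 0, -0.015, 0, 0, 0, 0, 0.046, 0, -0.02, 0, 0, 0, 0, 0.046, 0, -0.02, 0, 0, 0, 0, 0.046, 0, -0.02, 0, 0, 0, 0]
}}

```text
time_s: 41.77
ee_pos: [0.6083, -0.0217, 0.1917]
tool_rot: [-2.115, -2.321, 0.001]
ft_force: [-0.2, -0.4, -0.4]
gripper_width: 0.525
grip_force: 0.0
```

```bash
python3 - <<'E'
from m import *
c=cam("wrist");c=cam("wrist");np.savez("w14.npz",**c)
s=robot.state();print(s["time_s"],s["ee_pos"])
cv2.imwrite("pics/w14.png",c["color"][0:280,150:560])
W=pts(c);E_=W[...,0]*.9957+W[...,1]*.0922;N_=W[...,1]*.9957-W[...,0]*.0922
m=(E_>.566)&(E_<.627)&(abs(N_)<.105)&(W[...,2]>.053)&(W[...,2]<.095)
for k in biggest(m,3,60):
    h=np.zeros(m.shape,np.uint8);cv2.drawContours(h,[k],-1,1,-1);P=W[(h>0)&m]
    print(cv2.contourArea(k),"EN",rect(np.c_[E_,][h>0][:,None] if 0 else np.c_[E_[(h>0)&m],N_[(h>0)&m]]),rect(P[:,:2]),np.percentile(P[:,2],[2,25,50,75,98]).round(4))
    u=P-P.mean(0);
    b=P[(P[:,2]<np.percentile(P[:,2],60))]
    k2=np.linalg.lstsq(np.c_[b[:,:2]-b[:,:2].mean(0),np.ones(len(b))],b[:,2],rcond=None)[0];print("slope deg",np.degrees(np.arctan(k2[:2])))
E
```

```text
41.8667 [ 0.60833535 -0.02147535  0.1920473 ]
2578.0 EN (array([602.9,  -6.2]), array([52., 34.]), 75.74) (array([600.9,  49.4]), array([52., 34.]), 81.03) [0.0624 0.064  0.0651 0.069  0.0724]
slope deg [ 0.05071555 -0.08396764]
```

View pics/w14.png

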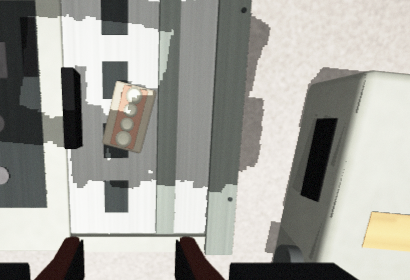

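Model A sits flat and upright on the plate at (601,49) mm, with its long axis at 81°. The rib is too close for a grip across the width, so I'll grip it lengthwise, where the fingers clear both rib and fin.

Request:
{"fn": "move_arm", "kwargs": {
  "increments": [0.062, -0.001, 0.005, 0, 0, 0, 0.06, 0.062, -0.003, 0.015, 0, 0, 0, 0.15, 0.062, -0.004, 0.025, 0, 0, 0, 0.25, 0.062, -0.005, 0.035, 0, 0, 0, 0.35, 0.062, -0.006, 0.045, 0, 0, 0, 0.45]
}}

```text
time_s: 42.28
ee_pos: [0.6023, 0.0238, 0.1925]
tool_rot: [-1.537, -2.739, -0.0]
ft_force: [-0.0, 0.3, 0.5]
gripper_width: 0.706
grip_force: 0.0
```

Request:
{"fn": "move_arm", "kwargs": {
  "increments": [0.062, -0.0005, 0.007, 0, 0, 0, 0.1, 0.062, -0.001, 0.014, 0, 0, 0, 0.2, 0.062, -0.0015, 0.02, 0, 0, 0, 0.3, 0.062, -0.002, 0.025, 0, 0, 0, 0.4, 0.062, -0.0023, 0.026, 0, 0, 0, 0.5]
}}

```text
time_s: 42.7
ee_pos: [0.5999, 0.0503, 0.1925]
tool_rot: [-0.81, -3.035, -0.001]
ft_force: [-0.6, -0.3, -0.1]
gripper_width: 0.706
grip_force: 0.0
```

Request:
{"fn": "move_arm", "kwargs": {
  "increments": [0.062, 0, 0, -0.02, 0, 0, 0.1, 0.062, 0, 0, -0.045, 0, 0, 0.2, 0.062, 0, 0, -0.065, 0, 0, 0.3, 0.062, 0, 0, -0.075, 0, 0, 0.35, 0.062, 0, 0, -0.08, 0, 0, 0.371]
}}

```text
time_s: 43.12
ee_pos: [0.5988, 0.0494, 0.1099]
tool_rot: [-0.242, -3.128, 0.0]
ft_force: [-0.2, 0.4, -0.3]
gripper_width: 0.708
grip_force: 0.0
```

```bash
python3 - <<'E'
from m import *
c=cam("wrist");c=cam("wrist");c=cam("wrist")
s=robot.state();t=R.from_rotvec(s["tool_rot"]).as_matrix()[:,1];print(s["time_s"],s["ee_pos"],s["gripper_width"],np.degrees(np.arctan2(t[1],t[0])),s["joint_positions"].round(2))
print(models(c,.048,.57,.622,-.03,.12))
E
```

```text
43.2667 [0.60006891 0.04899315 0.11296068] 0.7032490079175906 80.91304714173573 [ 0.02  0.1   1.41  0.    1.63 -1.39]
[(array([599.6,  49.7]), array([51.5, 34.2]), 81.02)]
```

Request:
{"fn": "move_arm", "kwargs": {
  "increments": [0.062, 0, 0, -0.015, 0, 0, 0, 0.062, 0, 0, -0.03, 0, 0, 0, 0.062, 0, 0, -0.042, 0, 0, 0, 0.062, 0, 0, -0.05, 0, 0, 0, 0.062, 0, 0, -0.053, 0, 0, 0]
}}

```text
time_s: 43.68
ee_pos: [0.5997, 0.0486, 0.0588]
tool_rot: [-0.248, -3.13, 0.0]
ft_force: [-0.3, 1.1, -0.1]
gripper_width: 0.705
grip_force: 0.0
```

Request:
{"fn": "move_arm", "kwargs": {
  "increments": [0.062, 0, 0, -0.003, 0, 0, 0, 0.062, 0, 0, -0.005, 0, 0, 0, 0.056, 0, 0, -0.005, 0, 0, 0, 0.05, 0, 0, -0.005, 0, 0, 0, 0.045, 0, 0, -0.005, 0, 0, 0]
}}

```text
time_s: 44.1
ee_pos: [0.6004, 0.0486, 0.0555]
tool_rot: [0.248, 3.131, 0.0]
ft_force: [0.3, 0.4, 0.7]
gripper_width: 0.591
grip_force: 30.0
```

Request:
{"fn": "move_arm", "kwargs": {
  "increments": [0.042, 0, 0, 0, 0, 0, 0, 0.04, 0, 0, 0, 0, 0, 0, 0.04, 0, 0, 0, 0, 0, 0, 0.04, 0, 0, 0, 0, 0, 0, 0.04, 0, 0, 0, 0, 0, 0]
}}

```text
time_s: 44.52
ee_pos: [0.6004, 0.0485, 0.0555]
tool_rot: [0.247, 3.131, 0.0]
ft_force: [0.3, 0.8, 3.4]
gripper_width: 0.584
grip_force: 30.0
```

```bash
python3 - <<'E'
from m import *
c=cam("side");s=robot.state();print(s["time_s"],s["ee_pos"],s["gripper_width"],s["grip_force"],s["ft_force"])
E
```

```text
44.5667 [0.60039531 0.04853283 0.05546944] 0.5900174329954873 30.00072956085205 [-0.52601685  0.80284268  3.94400739]
```

Request:
{"fn": "move_arm", "kwargs": {
  "increments": [0.04, 0, 0, 0.004, 0, 0, 0, 0.04, 0, 0, 0.018, 0, 0, 0, 0.04, 0, 0, 0.042, 0, 0, 0, 0.04, 0, 0, 0.07, 0, 0, 0, 0.04, 0, 0, 0.09, 0, 0, 0]
}}

```text
time_s: 44.98
ee_pos: [0.6002, 0.0485, 0.1478]
tool_rot: [0.248, 3.13, 0.0]
ft_force: [0.4, -0.3, -0.9]
gripper_width: 0.59
grip_force: 30.0
```

Request:
{"fn": "move_arm", "kwargs": {
  "increments": [0.04, -0.002, -0.012, 0, 0, 0, 0, 0.04, -0.006, -0.036, 0, 0, 0, 0, 0.04, -0.011, -0.065, 0, 0, 0, 0, 0.04, -0.016, -0.095, 0, 0, 0, 0, 0.04, -0.021, -0.125, 0, 0, 0, 0]
}}

```text
time_s: 45.4
ee_pos: [0.5781, -0.0781, 0.144]
tool_rot: [-0.247, -3.13, 0.0]
ft_force: [-0.4, -0.6, -1.3]
gripper_width: 0.589
grip_force: 30.0
```

Request:
{"fn": "move_arm", "kwargs": {
  "increments": [0.04, -0.005, -0.03, 0, 0, 0, 0, 0.04, -0.01, -0.06, 0, 0, 0, 0, 0.04, -0.016, -0.092, 0, 0, 0, 0, 0.04, -0.021, -0.124, 0, 0, 0, 0, 0.04, -0.027, -0.156, 0, 0, 0, 0]
}}

```text
time_s: 45.82
ee_pos: [0.5508, -0.2344, 0.144]
tool_rot: [-0.248, -3.13, -0.001]
ft_force: [1.0, -0.0, 0.0]
gripper_width: 0.59
grip_force: 30.0
```

Request:
{"fn": "move_arm", "kwargs": {
  "increments": [0.04, -0.005, -0.031, 0, 0, 0, 0, 0.04, -0.011, -0.064, 0, 0, 0, 0, 0.04, -0.016, -0.096, 0, 0, 0, 0, 0.04, -0.02, -0.12, 0, 0, 0, 0, 0.04, -0.0224, -0.1325, 0, 0, 0, 0]
}}

```text
time_s: 46.23
ee_pos: [0.5277, -0.3681, 0.1435]
tool_rot: [-0.252, -3.129, -0.0]
ft_force: [0.1, 0.4, -0.3]
gripper_width: 0.592
grip_force: 30.0
```

Request:
{"fn": "move_arm", "kwargs": {
  "increments": [0.04, 0, 0, -0.025, 0, 0, 0, 0.04, 0, 0, -0.06, 0, 0, 0, 0.04, 0, 0, -0.09, 0, 0, 0, 0.04, 0, 0, -0.105, 0, 0, 0, 0.04, 0, 0, -0.11, 0, 0, 0]
}}

```text
time_s: 46.65
ee_pos: [0.5273, -0.363, 0.0296]
tool_rot: [-0.247, -3.125, -0.007]
ft_force: [-0.2, 0.3, 0.5]
gripper_width: 0.587
grip_force: 30.0
```

```bash
python3 - <<'E'
from m import *
c=cam("scene");c=cam("wrist");s=robot.state();t=R.from_rotvec(s["tool_rot"]).as_matrix()[:,1]
print(s["time_s"],s["ee_pos"],s["gripper_width"],s["grip_force"],s["ft_force"],np.degrees(np.arctan2(t[1],t[0])))
W=pts(c);m=box(W,.4,.62,-.5,-.25,.012,.065)
for k in biggest(m,3,80):
    h=np.zeros(m.shape,np.uint8);cv2.drawContours(h,[k],-1,1,-1);P=W[(h>0)&m];print(rect(P[:,:2]),np.percentile(P[:,2],[2,25,50,75,98]).round(4))
E
```

```text
46.75 [ 0.52888016 -0.36409381  0.03331567] 0.5912597970554107 29.99975860118866 [ 0.42876129  0.14647712 -0.84341038] 80.97787940297933
(array([ 528. , -363.5]), array([70.7, 34.6]), 80.89) [0.0284 0.0392 0.0407 0.0463 0.0625]
(array([ 464.6, -416.1]), array([52.3, 34.1]), 77.49) [0.0174 0.02   0.0211 0.0251 0.0284]
```

Request:
{"fn": "move_arm", "kwargs": {
  "increments": [0.04, 0, 0, -0.006, 0, 0, 0, 0.04, 0, 0, -0.012, 0, 0, 0, 0.04, 0, 0, -0.017, 0, 0, 0, 0.04, 0, 0, -0.02, 0, 0, 0, 0.04, 0, 0, -0.021, 0, 0, 0]
}}

```text
time_s: 47.17
ee_pos: [0.5295, -0.3648, 0.0134]
tool_rot: [-0.248, -3.131, -0.001]
ft_force: [0.1, 0.5, 0.0]
gripper_width: 0.592
grip_force: 30.0
```

Request:
{"fn": "move_arm", "kwargs": {
  "increments": [0.04, 0, 0, -0.0005, 0, 0, 0, 0.04, 0, 0, -0.001, 0, 0, 0, 0.04, 0, 0, -0.001, 0, 0, 0, 0.04, 0, 0, -0.001, 0, 0, 0, 0.04, 0, 0, -0.001, 0, 0, 0]
}}

```text
time_s: 47.58
ee_pos: [0.5298, -0.3651, 0.0131]
tool_rot: [0.248, 3.131, -0.0]
ft_force: [-0.2, 0.4, -0.6]
gripper_width: 0.588
grip_force: 30.0
```

```bash
python3 - <<'E'
from m import *
for i in range(2):
    c=cam("side");s=robot.state();print(s["time_s"],s["ee_pos"],s["ft_force"])
E
```

```text
47.6333 [ 0.52976067 -0.365047    0.01305587] [-0.57009846  0.91644082 -0.48385024]
47.6833 [ 0.52975839 -0.36503115  0.01301606] [-0.0828318  -0.7787013  -0.38383028]
```

Request:
{"fn": "move_arm", "kwargs": {
  "increments": [0.04, 0, 0, -0.0005, 0, 0, 0, 0.04, 0, 0, -0.001, 0, 0, 0, 0.04, 0, 0, -0.0014, 0, 0, 0, 0.04, 0, 0, -0.0017, 0, 0, 0, 0.04, 0, 0, -0.0017, 0, 0, 0]
}}

```text
time_s: 48.1
ee_pos: [0.5297, -0.365, 0.0115]
tool_rot: [0.248, 3.132, 0.0]
ft_force: [-1.2, 0.6, 2.1]
gripper_width: 0.585
grip_force: 30.0
```

```bash
python3 - <<'E'
from m import *
for i in range(3):
    c=cam("side");s=robot.state();print(s["time_s"],s["ee_pos"],s["ft_force"])
E
```

```text
48.15 [ 0.52967875 -0.36498535  0.01146939] [-1.21326983  1.61336988  2.09309003]
48.2 [ 0.52967726 -0.36500978  0.01151929] [-1.832912    1.23022752  1.93911414]
48.25 [ 0.52966518 -0.36497624  0.0114698 ] [-1.47903897  1.26479857  3.21812179]
```

Request:
{"fn": "move_arm", "kwargs": {
  "increments": [0.04, 0, 0, 0.0002, 0, 0, 0, 0.048, 0, 0, 0.0002, 0, 0, 0, 0.058, 0, 0, 0.0002, 0, 0, 0, 0.062, 0, 0, 0.0002, 0, 0, 0, 0.064, 0, 0, 0.0002, 0, 0, 0]
}}

```text
time_s: 48.67
ee_pos: [0.5297, -0.365, 0.011]
tool_rot: [-0.248, -3.132, -0.0]
ft_force: [-0.5, 0.6, 0.2]
gripper_width: 0.718
grip_force: 0.0
```

Request:
{"fn": "move_arm", "kwargs": {
  "increments": [0.064, 0, 0, 0.003, 0, 0, 0, 0.064, 0, 0, 0.015, 0, 0, 0, 0.064, 0, 0, 0.045, 0, 0, 0, 0.064, 0, 0, 0.08, 0, 0, 0, 0.064, 0, 0, 0.115, 0, 0, 0]
}}

```text
time_s: 49.08
ee_pos: [0.5293, -0.3647, 0.1279]
tool_rot: [-0.247, -3.131, -0.001]
ft_force: [0.2, 0.5, 0.9]
gripper_width: 0.727
grip_force: 0.0
```

Request:
{"fn": "move_arm", "kwargs": {
  "increments": [0.064, -0.01, 0, 0.02, 0, 0, 0, 0.064, -0.04, 0, 0.05, 0, 0, 0, 0.064, -0.07, 0, 0.08, 0, 0, 0, 0.064, -0.09, 0, 0.09, 0, 0, 0, 0.064, -0.1, 0, 0.09, 0, 0, 0]
}}

```text
time_s: 49.5
ee_pos: [0.4288, -0.3661, 0.2227]
tool_rot: [0.249, 3.125, -0.01]
ft_force: [-1.0, -0.2, 0.3]
gripper_width: 0.725
grip_force: 0.0
```

Request:
{"fn": "move_arm", "kwargs": {
  "increments": [0.064, 0, 0, 0, 0, 0, 0, 0.064, 0, 0, 0, 0, 0, 0, 0.064, 0, 0, 0, 0, 0, 0, 0.064, 0, 0, 0, 0, 0, 0, 0.064, 0, 0, 0, 0, 0, 0]
}}

```text
time_s: 49.92
ee_pos: [0.4302, -0.3645, 0.2145]
tool_rot: [-0.246, -3.13, -0.003]
ft_force: [0.5, -0.8, -0.1]
gripper_width: 0.727
grip_force: 0.0
```

```bash
python3 - <<'E'
from m import *
c=cam("scene");w=cam("side")
s=robot.state();print(s["time_s"],s["ee_pos"],s["ft_force"])
W=pts(c)
for b,z in (((.3,.65,-.55,-.2,.0125,.05),.016),((.5,.66,-.08,.2,.0565,.066),.06)):
    m=box(W,*b)
    for k in biggest(m,3,60):
        h=np.zeros(m.shape,np.uint8);cv2.drawContours(h,[k],-1,1,-1);P=W[(h>0)&m];print(rect(cast(c,k[:,0],z)[:,:2]),np.percentile(P[:,2],[5,50,95]).round(4))
im=np.hstack([c["color"][:,90:490],w["color"][:,80:480]]);cv2.imwrite("pics/c15.png",im)
E
```

```text
50.0167 [ 0.43010299 -0.3646772   0.21520643] [ 0.34724919  0.28792104 -0.78941722]
(array([ 465.7, -417.3]), array([51.7, 38.2]), 77.42) [0.0163 0.0211 0.0286]
(array([ 531.2, -367. ]), array([51.5, 38. ]), 80.65) [0.0153 0.0212 0.029 ]
(array([633.4,  56.3]), array([ 17.8, 216.7]), 5.28) [0.0572 0.0602 0.0634]
```

View pics/c15.png

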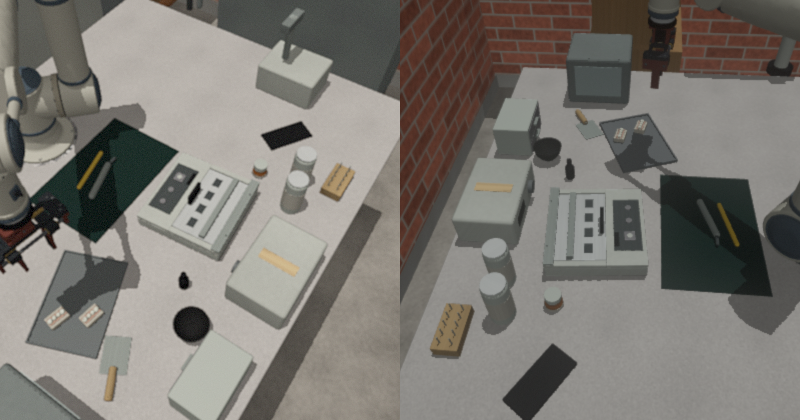

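The final view shows both models upright in the pan at (58,318) and (91,316), the carrier seated in the stage, the bystanders undisturbed and the arm clear.

```bash
python3 -c "
from station import robot
print(robot.job_done())"
```

```text
the job is handed in; nothing more can be done
None
```

I handed the job in: the carrier is seated under the lip, both models stood on the rib while I held the start key at about 7 N for over half a second, and both are back upright in the pan. One model was knocked onto the carrier plate after the press, so I picked it up lengthwise from there instead of off the rib.

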